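# Lay the battery in its bay, clip the cover home, switch the tube heater on

### The job

Get the portable tube heater ready on battery power: tip the battery pack that stands in the heater's open bay over, so that it lies flat on the bay's two ribs, then set the bay cover over the bay and press it down until both sprung tabs snap under the ledges and it lies flush, and finally throw the power lever fully over to the side away from you. Leave the tube rack, the jar and the tip box where they stand.

Things in the scene. Friction and masses are not known exactly. Their poses are not given: they have to be found in the camera images.
- heater: Fixed white bench heater, a low case 190 (its x) by 270 (its y) by 60 mm high; origin on the bench under its middle, z up, flat top deck at z = 60. In the deck is an open battery bay (see bay_center). Behind the bay an aluminium block stands 8 mm above the deck (x 45 to 91, y -120 to 30), and the power lever's block is at x 55, y 108 mm.
- bay_center (a point): Middle of the bay's mouth, at deck level (heater x -30, y 0, z 60; heater's axes). The bay is 60 mm wide in x, 170 mm long in y, 50 mm deep. At each end the top 10 mm of the wall is a ledge over a 10 mm deep undercut. Corner blocks up to the deck leave a 40 mm wide slot for a cover tab at each end (blocks from y +66 and -75 mm to the ends).
- bay_stop (a point): Near top edge of the first of two grey ribs across the bay floor, at the middle of the bay's width (heater x -30, y -27, z 16; heater's axes). Both ribs are 6 mm high and 8 mm long in y; they span heater y -27 to -19 and +35 to +43 mm. This rib is the low stop for the standing battery's foot; the battery falls towards the heater's +y.
- battery_center (a point): Centre of the loose black battery pack with a grey band: 50 (x) by 40 (y) by 92 mm (z), 0.2 to 0.37 kg. It starts upright in the bay, parallel to the heater, top 42 mm above the deck, 2 to 5 mm short of the stop rib. Pushed high to the heater's +y (1 to 2 N) it falls flat; lying well, its centre is about heater x -30, y 0 to +15, z 36 (top 4 mm below the deck).
- cover_grip (a point): Middle of the grip ridge of the loose white bay cover, which lies right way up on its tabs on the mat, 70 g. Plate 76 (x) by 184 (y) by 5 mm; ridge on top 14 wide in x, 110 long in y, 26 mm high above the plate. This point is 13 mm above the plate's upper face, 45 mm above the tab tips; z up, y along the ridge. The cover is the same either way round.
- cover_tab (a point): Tip of the sprung grey tab under the cover's +y end (83 mm from the middle, 27 mm below the plate's underside); the other end has the same. Each tab is 36 mm wide in x (28 at its tip), its outer face 83 mm from the middle, with a nose reaching out to 89.5 mm, 12.5 mm below the plate, that slopes back to 80 mm at the tip.
- cover_home (a point): Where cover_grip must come when the cover is home: heater x -30, y 0, z 78, the ridge along the heater's y (either way round), the plate's rim flat on the deck. Set down, the noses rest on the ledge edges with the plate about 20 mm up; press with 8 to 18 N in all until the noses pass the ledges and spring out.
- lever (a joint): Angle of the power lever, rad: about 0 to 0.25 at the start (off, leaning to the heater's -x), 1.0 fully on (leaning to +x, away from the robot); it stays where it is left and takes about 1 N at its ball.
- lever_tip (a point): Centre of the black ball, 26 mm across, on the lever's end, 65 mm from the pivot; 10 mm steel rod. The pivot is at heater x 55, y 108, z 82 mm, its axis along the heater's y, on a grey block 70 (x) by 50 (y) by 25 mm high on the deck. The ball moves from about heater x 24 (off) to 86 mm (on), z 139 to 147.
- tab_a (a joint): How far the tab at the cover's +y end is pushed inwards, m: 0 sprung out, at most 0.008; spring 400 N/m with 1.2 N preload; about 0.0045 is needed to pass the ledge.
- tab_b (a joint): The same for the tab at the cover's -y end.
- mat: Fixed grey mat 150 (x) by 240 (y) by 4 mm on which the cover starts; origin under its middle.
- rack: Bystander: blue tube rack 70 x 160 x 68 mm on the bench; origin under its middle.
- reagent: Bystander: amber jar with black cap, 64 mm across, 110 mm high; origin under its middle.
- tipbox: Bystander: clear tip box with an orange top, 85 x 125 x 55 mm; origin under its middle.
Mind the look-alikes: they are no part of the job. What is shaped like the part that bears battery_center but red is not meant.

How it is judged:
By the outcome, as a careful person would: the job done as asked, in the order asked, and still so for the second after the job is handed in, with the robot touching nothing.
It also fails if it takes over 64 s, if anything falls off the work surface, if the arm or the gripper's body presses on something with over 40 N, if the wrist force passes 120 N, or if a joint passes its speed limit or range.

### The arm

A 6-joint arm with a two-finger parallel gripper is mounted at the origin on the work surface. World frame = base frame: x ahead of the robot, y to its left, z up, the work surface at z = 0. Lengths are in mm, angles in rad, forces in N, time in s.
With the tool pointing down it reaches from about 275 to 1000 mm from the base axis. Payload 8.4 kg.
Tool frame: the origin (TCP) lies on the centre line of the jaws, within the pads' length; the fingertips stand 8 mm ahead of it and the grasp point (between the pads) lies 11 mm behind it (bot.tcp_to_tips is the z of the fingertips in the tool frame, in mm); z points along the fingers, y is the direction in which the jaws open and shut (so a half turn about z gives the same grasp; the last joint's range is limited). The gripper opens to 85 mm and grips with 20 to 120 N. Pads are 22 mm wide; open, the fingers measure 114 mm over their backs; the gripper's body (76 mm by 85 mm) begins 54 mm behind the grasp point. The pads swing forward as they close: fully open they stand 13 mm farther back than shut.
Start: joints at [-1.278, 0.353, 1.633, -0, 1.155, -0.002], TCP at [181.591, -598.041, 239.281] pointing down, gripper open.
Joint ranges: [-2.63, 2.63], [-0.92, 2.1], [0.06, 2.66], [-1.3, 4.44], [0, 2.69], [-3.02, 3.02]. Speed limits (rad/s): [2.22, 2.22, 2.79, 3.14, 3.14, 3.14].

### API

Orientations are given as a unit quaternion [w, x, y, z].
In Python, from plant import bot gives the robot as it stands. The module is installed in compiled form; this text tells all that it offers.
- The arm moves only by the tool arm_command, never from a script. Its argument "moves" is a list of rows, each a list of 2 entries, a list of its own where there are three numbers: the shift along the tool's x, y, z in cm, then the turn about the tool's z in rad. In form: [[[tx, ty, tz], spin], ...]. A call has 1 to 10 rows; each row shifts and turns the pose as measured when the row begins, along the tool's axes as they then stand; what a row does not reach is not made up. A row lasts 1/12 s, in which the tool goes at most 41.7 mm and 7.16 degrees, less where a joint would pass 70% of its speed; a pose out of reach is approached as far as the arm can. A call with a gripper value outside its range is refused whole. "gripper" is the gripper's target within -1 to 1 (fully open at 1, half-way at 0, shut at -1), set as the call begins (left out, the last holds). The fingers move at their own pace and stop on an object; the grip force is fixed at half the most. Time passes only in rows, so rows that do not move let the fingers close. It gives the time, the measured TCP pose, the force and the opening at its end, in the units of the state.
- bot.sense(): the state, without advancing time (a new reading comes with each control period).
- bot.camera(name): name is "side" or "top" or "wrist"; returns a dict with "frame" (400x640x3 uint8, red, green, blue), "depth" (400x640 float32, mm along the optical axis (not along the pixel's ray), 0 where there is no reading), "fx", "fy", "cx", "cy" (pixels), "cam_to_world" (4x4, takes a point from camera to world coordinates). Camera axes: x right, y up, looking along -z (the intrinsics and any distortion apply to the point x, -y, -z); pixel columns grow to the right and rows downward; lengths in mm; the calibration is good to about 2 mm. The wrist camera is an equidistant fisheye: a pixel r from the principal point sees the ray r / f radians off the axis. A picture is of the moment at which its call begins.
- bot.close_job(): hands the job in, once; it reports no verdict.
The state is a dict: "t": time; "joint_pos": joint angles; "qvel": joint speeds; "tau": joint torques, N m; "ee_pos": TCP position; "orientation": TCP orientation; "wrist_force": force on the tool from outside, world axes, zero at the start; "ft_torque": the same for the moment, N m; "opening": finger opening in mm.
Only numpy, scipy, OpenCV 4.12 (cv2) and the standard library are available. Lean on these libraries where they do the work, as an engineer would, in place of code of your own. Each camera call takes 0.05 s, during which the arm holds its last target.

## Working session

There is one attempt and no reset: what is moved stays moved. The work goes in short steps, Python scripts to look and compute and a tool call to move; the robot and the scene stay as the last step left them, time stands still between calls to the robot, and variables do not carry over. Pictures are saved under pics/ and viewed, and the job is handed in when it is done.

Besides the shell and the picture viewer there is one more tool, called after "Call:" by a JSON object that holds its "api" and its "payload", one argument or row to a line. arm_command: Moves the arm, as the interface text tells. Its arguments: {"type":"object","properties":{"moves":{"type":"array"},"gripper":{"type":"number"}},"required":["moves"]}

```bash
mkdir -p pics; cat > h.py <<'E'
import numpy as np,cv2
from plant import bot
def snap(name,fn):
    c=bot.camera(name); cv2.imwrite('pics/'+fn+'.png',c['frame'][:,:,::-1]); np.savez('pics/'+fn,**c); return c
def load(fn): return dict(np.load('pics/'+fn+'.npz'))
def pts(c):
    h,w=c['depth'].shape; v,u=np.mgrid[:h,:w]; d=c['depth'].astype(float)
    P=np.stack([(u-c['cx'])/c['fx']*d,-(v-c['cy'])/c['fy']*d,-d,np.ones_like(d)],-1)
    W=P@c['cam_to_world'].T; W=W[...,:3]; W[d==0]=np.nan; return W
def proj(c,p):
    q=np.linalg.inv(c['cam_to_world'])@np.r_[p,1]; return c['cx']+c['fx']*q[0]/-q[2], c['cy']-c['fy']*q[1]/-q[2]
E
python3 - <<'E'
from h import *
for n in ['top','side']:
    c=snap(n,n+'0'); print(n,c['cam_to_world'].round(3).tolist(),c['fx'],c['fy'],c['cx'],c['cy'],(c['depth']>0).mean())
s=bot.sense(); print(s, bot.tcp_to_tips)
E
```

```text
top [[0.019, 0.999, -0.05, 538.197], [-1.0, 0.019, -0.005, -41.992], [-0.004, 0.05, 0.999, 1364.716], [0.0, 0.0, 0.0, 1.0]] 441.7069055910287 441.7069055910287 313.39214285563776 204.34584825466828 0.99594140625
side [[0.999, 0.032, -0.043, 572.997], [-0.053, 0.642, -0.765, -1012.037], [0.003, 0.766, 0.642, 940.237], [0.0, 0.0, 0.0, 1.0]] 455.5206850800815 455.5206850800815 316.77389449181334 192.42977073807737 0.9960390625
{'t': 0.1, 'joint_pos': array([-1.27840401e+00,  3.53600293e-01,  1.63407836e+00, -9.19944581e-06,
        1.15518411e+00, -2.39179702e-03]), 'qvel': array([-0.00085313, -0.00238921, -0.00127919, -0.00176137, -0.00173816,
        0.00048607]), 'tau': array([ 1.54629101e-04, -6.06355906e+01, -3.42817926e+01, -5.08963069e-05,
        3.97556156e-03, -2.78687239e-06]), 'ee_pos': array([ 181.46321142, -597.63359484,  238.61541491]), 'orientation': array([-6.27784792e-04,  9.89156969e-01,  1.46860778e-01, -9.59239140e-05]), 'wrist_force': array([-0.50602672, -0.28056705,  0.40946737]), 'ft_torque': array([-0.0014009 ,  0.05198683,  0.0053143 ]), 'opening': 85.57358909775722} 8.0
```

View pics/top0.png

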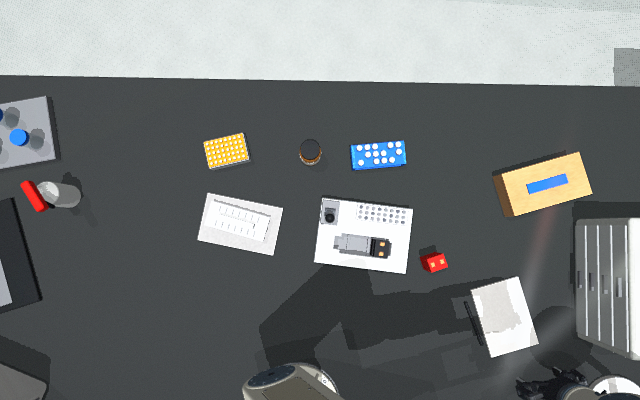

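View pics/side0.png

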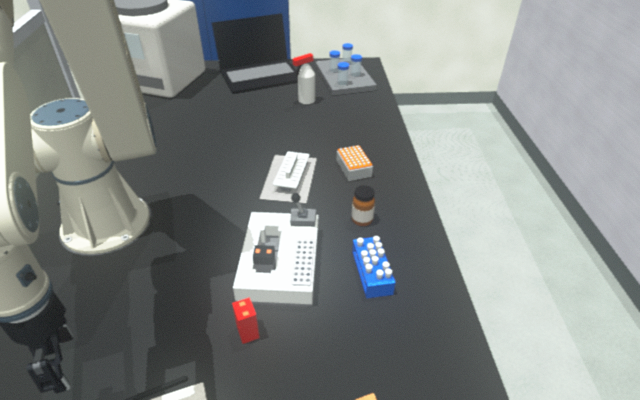

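```bash
python3 - <<'E'
from h import *
c=load('top0'); W=pts(c)
im=c['frame']
cv2.imwrite('pics/topz.png',cv2.resize(im[180:290,185:455],None,fx=2.95,fy=2.95,interpolation=cv2.INTER_CUBIC)[:,:,::-1])
s=load('side0'); cv2.imwrite('pics/sidez.png',cv2.resize(s['frame'][140:345,210:410],None,fx=2.9,fy=2.9,interpolation=cv2.INTER_CUBIC)[:,:,::-1])
def show(m,n):
    p=W[m][:,:2].astype(np.float32); r=cv2.minAreaRect(p); print(n,m.sum(),r,np.nanmedian(W[m][:,2]),p.mean(0))
    print(cv2.boxPoints(r).round(1).tolist())
Z=W[...,2]
roi=np.zeros(Z.shape,bool); roi[185:285,300:420]=1
m=roi&(abs(Z-60)<5); n,l,st,ce=cv2.connectedComponentsWithStats(m.astype(np.uint8)); k=1+st[1:,4].argmax(); show(l==k,'deck')
m=roi&(abs(Z-102)<6); show(m,'batt/..'); n,l,st,ce=cv2.connectedComponentsWithStats(m.astype(np.uint8)); 
for k in range(1,n): show(l==k,'b%d'%k)
m=roi&(Z>110); show(m,'lever')
roi[:]=0; roi[180:270,185:295]=1
for lo,hi in [(2,8),(28,45),(45,75)]:
    m=roi&(Z>lo)&(Z<hi); show(m,(lo,hi))
E
```

```text
deck 3321 ((515.398681640625, -185.3246612548828), (270.5491027832031, 190.44895935058594), 83.80537414550781) 60.448831368757055 [ 500.52594 -186.447  ]
[[406.1000061035156, -309.5], [595.5, -330.1000061035156], [624.7000122070312, -61.099998474121094], [435.29998779296875, -40.599998474121094]]
batt/.. 268 ((518.4071655273438, -158.42984008789062), (220.30067443847656, 59.412879943847656), 61.980857849121094) 102.88056021862201 [ 486.46216 -220.92566]
[[440.3999938964844, -241.6999969482422], [492.8999938964844, -269.6000061035156], [596.4000244140625, -75.0999984741211], [543.9000244140625, -47.20000076293945]]
b1 3 ((588.524658203125, -72.39390563964844), (1.3308863639831543, 6.47261905670166), 27.949081420898438) 97.73107274091944 [588.44324 -72.71371]
[[586.4000244140625, -69.80000305175781], [589.5, -75.5999984741211], [590.5999755859375, -74.9000015258789], [587.5999755859375, -69.19999694824219]]
b2 10 ((580.8409423828125, -81.47483825683594), (6.072365760803223, 11.476762771606445), 1.2647705078125) 97.41428357964696 [580.87976 -80.81865]
[[577.7000122070312, -75.8000030517
[... 1696 characters left out ...]
29998779296875, 19.799999237060547], [681.5, 25.100000381469727], [674.9000244140625, 363.3999938964844]]
(28, 45) 1357 ((551.0128784179688, 194.0371856689453), (184.93536376953125, 75.89681243896484), 75.1612319946289) 36.89765311198448 [550.7894  192.62427]
[[490.6000061035156, 114.4000015258789], [564.0, 94.9000015258789], [611.4000244140625, 273.70001220703125], [538.0, 293.1000061035156]]
(45, 75) 190 ((559.8504638671875, 200.82864379882812), (128.96226501464844, 47.00296401977539), 77.09346008300781) 62.82142613233782 [551.3056  193.07323]
[[522.5, 143.1999969482422], [568.4000244140625, 132.6999969482422], [597.2000122070312, 258.3999938964844], [551.2999877929688, 268.8999938964844]]
```

View pics/topz.png

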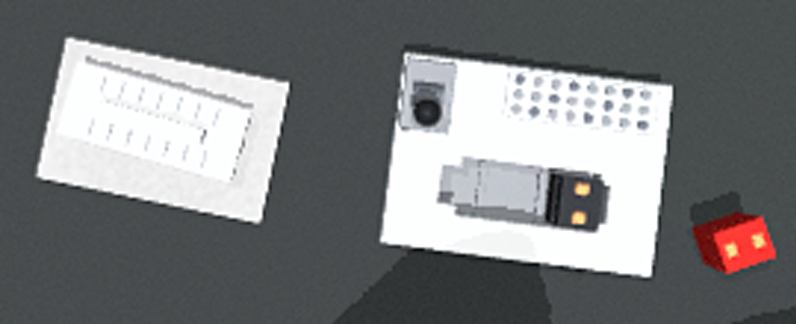

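View pics/sidez.png

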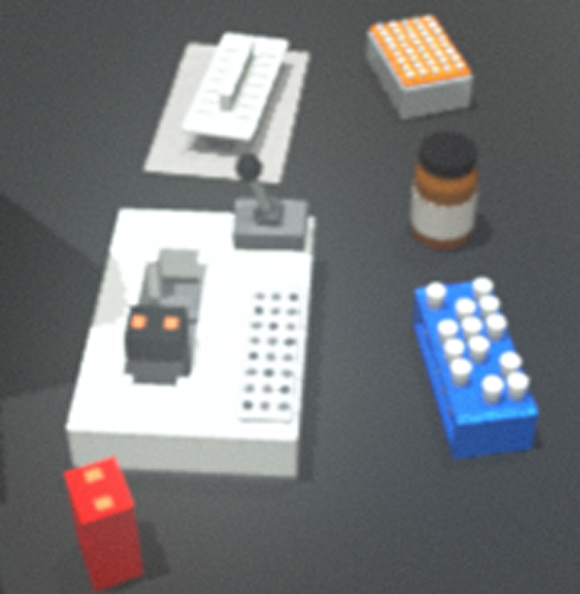

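```bash
python3 - <<'E'
from h import *
W=pts(load('top0')); Z=W[...,2]
roi=np.zeros(Z.shape,bool); roi[180:270,185:295]=1
m=roi&(Z>57)&(Z<66); n,l,st,ce=cv2.connectedComponentsWithStats(m.astype(np.uint8)); k=1+st[1:,4].argmax(); p=W[l==k]; r=cv2.minAreaRect(p[:,:2].astype(np.float32)); print(r,p.mean(0),np.median(p[:,2]))
R=cv2.Rodrigues
from scipy.spatial.transform import Rotation as Ro
q=bot.sense()['orientation']; print(Ro.from_quat([q[1],q[2],q[3],q[0]]).as_matrix().round(3))
for nm,(a,b,c_,d) in dict(rack=(135,175,345,410),jar=(135,168,295,325),tip=(128,172,200,252)).items():
    m=Z[a:b,c_:d]>20; p=W[a:b,c_:d][m]; print(nm,np.nanmin(p,0),np.nanmax(p,0))
E
```

```text
((550.982666015625, 193.302490234375), (107.49871826171875, 13.956539154052734), 75.0621566772461) [550.93582817 192.70108246  62.39051391] 62.52070961660172
[[ 0.957  0.291 -0.   ]
 [ 0.291 -0.957  0.001]
 [-0.    -0.001 -1.   ]]
rack [ 715.67337078 -310.39573767   21.55825103] [ 800.88981175 -143.84146779   74.77486416]
jar [726.65843519 -53.23353517  20.1572088 ] [786.42267128   9.7273506  116.51919222]
tip [706.78085059 160.9827134   20.07043337] [816.46985783 300.97499486  64.69682365]
```

```bash
cat >> h.py <<'E'
from scipy.spatial.transform import Rotation as Ro
HC=np.array([515.4,-185.3]); HY=-0.1081
def H(x,y): c,s=np.cos(HY),np.sin(HY); return HC+np.array([c*x-s*y,s*x+c*y])
def toH(p): c,s=np.cos(HY),np.sin(HY); d=np.asarray(p)[:2]-HC; return np.array([c*d[0]+s*d[1],-s*d[0]+c*d[1]])
def pose():
    s=bot.sense(); q=s['orientation']; R=Ro.from_quat([q[1],q[2],q[3],q[0]]).as_matrix()
    return s,s['ee_pos'],R,np.arctan2(R[1,0],R[0,0])
def plan(xyz,phi,n=None):
    s,p,R,ph=pose(); d=np.asarray(xyz)-p; dph=phi-ph
    if n is None: n=int(max(np.ceil(np.linalg.norm(d)/38),np.ceil(abs(dph)/0.12),1))
    sp=-dph/n; rows=[]
    for i in range(n):
        a=ph-sp*i; t=np.array([np.cos(a)*d[0]+np.sin(a)*d[1],np.sin(a)*d[0]-np.cos(a)*d[1],-d[2]])/n/10
        rows.append([t.round(2).tolist(),round(sp,3)])
    print('at',p.round(1),'phi',round(ph,3),'delta',d.round(1),'n',n); print(rows)
def st():
    s,p,R,ph=pose(); print('t',round(s['t'],2),p.round(1),'H',toH(p).round(1),'phi',round(ph,4),'tilt',R[:,2].round(3),'F',s['wrist_force'].round(2),'M',s['ft_torque'].round(2),'open',round(s['opening'],1))
E
python3 - <<'E'
from h import *
W=pts(load('top0')); Z=W[...,2]
m=Z[248:278,415:452]>30; p=W[248:278,415:452][m]; print('red',np.nanmin(p,0),np.nanmax(p,0))
t=H(-31,-106); print(t)
plan([*t,200],np.pi/2+HY)
E
```

```text
red [ 414.37958488 -421.97320456   31.15844336] [ 468.72687041 -362.8396221   100.76626212]
[ 473.14465439 -287.33668834]
at [ 181.5 -597.6  238.6] phi 0.295 delta [291.7 310.3 -38.6] n 12
[[[3.08, -1.77, 0.32], np.float64(-0.097)], [[3.23, -1.46, 0.32], np.float64(-0.097)], [[3.36, -1.14, 0.32], np.float64(-0.097)], [[3.46, -0.81, 0.32], np.float64(-0.097)], [[3.52, -0.47, 0.32], np.float64(-0.097)], [[3.55, -0.12, 0.32], np.float64(-0.097)], [[3.54, 0.22, 0.32], np.float64(-0.097)], [[3.5, 0.56, 0.32], np.float64(-0.097)], [[3.43, 0.9, 0.32], np.float64(-0.097)], [[3.33, 1.23, 0.32], np.float64(-0.097)], [[3.19, 1.55, 0.32], np.float64(-0.097)], [[3.03, 1.85, 0.32], np.float64(-0.097)]]
```

Call:
{"api": "arm_command", "payload": {
  "moves": [
    [[3.1,-1.8,0.2],-0.1],
    [[3.2,-1.5,0.2],-0.1],
    [[3.4,-1.1,0.2],-0.1],
    [[3.5,-0.8,0.2],-0.1],
    [[3.5,-0.5,0.2],-0.1],
    [[3.5,-0.1,0.2],-0.1],
    [[3.5,0.2,0.2],-0.1],
    [[3.5,0.6,0.2],-0.1],
    [[3.4,0.9,0.2],-0.1],
    [[3.3,1.2,0.2],-0.1]
  ],
  "gripper": -1
}}

```text
t: 0.93
ee_pos: [420.4, -326.2, 214.6]
orientation: [-0.002, 0.787, 0.616, -0.001]
wrist_force: [-0.3, -0.8, -0.0]
opening: -0.1
```

```bash
python3 - <<'E'
from h import *
st(); plan([*H(-31,-106),130],np.pi/2+HY)
E
```

```text
t 0.93 [ 420.4 -326.2  214.6] H [ -79.3 -150.4] phi 1.3285 tilt [-0.004  0.002 -1.   ] F [-0.35 -0.82 -0.04] M [-0.03  0.03  0.02] open -0.1
at [ 420.4 -326.2  214.6] phi 1.329 delta [ 52.8  38.9 -84.6] n 3
[[[1.68, 1.4, 2.82], np.float64(-0.045)], [[1.62, 1.47, 2.82], np.float64(-0.045)], [[1.55, 1.54, 2.82], np.float64(-0.045)]]
```

Call:
{"api": "arm_command", "payload": {
  "moves": [
    [[1.65,1.4,2.4],-0.045],
    [[1.6,1.5,3],-0.045],
    [[1.5,1.5,3],-0.045],
    [[0,0,2],0],
    [[0,0,1.5],0],
    [[0,0,0],0]
  ]
}}

```text
t: 1.43
ee_pos: [480.1, -279.0, 91.5]
orientation: [-0.0, 0.736, 0.677, 0.0]
wrist_force: [-0.4, 0.6, -0.4]
opening: -0.1
```

```bash
python3 - <<'E'
from h import *
st(); plan([*H(-31,-84),92],np.pi/2+HY)
E
```

```text
t 1.43 [ 480.1 -279.    91.5] H [-25.  -96.9] phi 1.4864 tilt [ 0.     0.001 -1.   ] F [-0.44  0.58 -0.36] M [ 0.01  0.04 -0.01] open -0.1
at [ 480.1 -279.    91.5] phi 1.486 delta [-4.6 13.5  0.5] n 1
[[[1.31, -0.57, -0.05], np.float64(0.024)]]
```

Call:
{"api": "arm_command", "payload": {
  "moves": [
    [[0.6,-0.55,-0.05],0.024],
    [[0.4,0,0],0],
    [[0.4,0,0],0],
    [[0.3,0,0],0],
    [[0.3,0,0],0],
    [[0.3,0,0],0],
    [[0.3,0,0],0],
    [[0.3,0,0],0]
  ]
}}

```text
t: 2.1
ee_pos: [478.8, -249.7, 94.9]
orientation: [0.001, 0.744, 0.668, 0.001]
wrist_force: [-0.9, -0.4, 0.3]
opening: 0.1
```

```bash
python3 - <<'E'
from h import *
st(); snap('side','s1')
c=load('s1'); cv2.imwrite('pics/s1z.png',cv2.resize(c['frame'][180:320,190:350],None,fx=4,fy=4)[:,:,::-1])
E
```

```text
t 2.1 [ 478.8 -249.7   94.9] H [-29.4 -68. ] phi 1.4624 tilt [ 0.002 -0.001 -1.   ] F [-0.89 -0.45  0.27] M [-0.04  0.05  0.01] open 0.1
```

View pics/s1z.png

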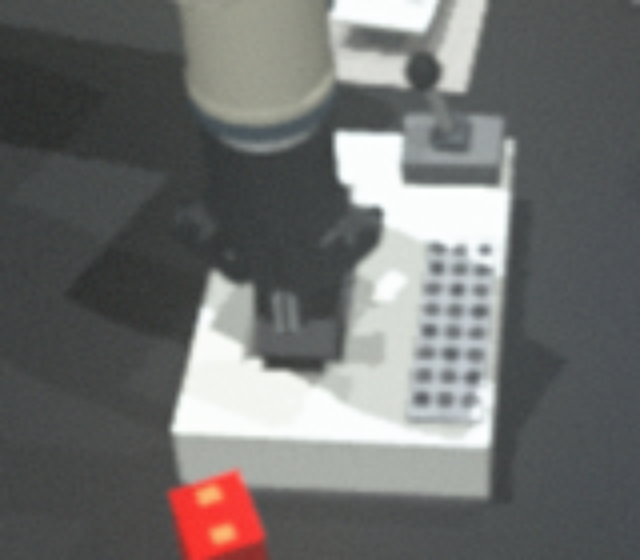

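Call:
{"api": "arm_command", "payload": {
  "moves": [
    [[0.3,0,0.1],0],
    [[0.3,0,0.1],0],
    [[0.3,0,0.1],0],
    [[0.3,0,0.1],0],
    [[0.3,0,0.1],0]
  ]
}}

```text
t: 2.57
ee_pos: [481.0, -233.2, 89.7]
orientation: [0.001, 0.744, 0.668, 0.001]
wrist_force: [0.5, 0.4, 0.1]
opening: 0.4
```

```bash
python3 - <<'E'
from h import *
st(); c=snap('top','t2')
W=pts(c);Z=W[...,2]
cv2.imwrite('pics/t2z.png',cv2.resize(c['frame'][185:285,300:420],None,fx=5,fy=5)[:,:,::-1])
E
```

```text
t 2.57 [ 481.  -233.2   89.7] H [-29.  -51.3] phi 1.4622 tilt [ 0.003 -0.001 -1.   ] F [0.49 0.4  0.12] M [ 0.01 -0.    0.02] open 0.4
```

View pics/t2z.png

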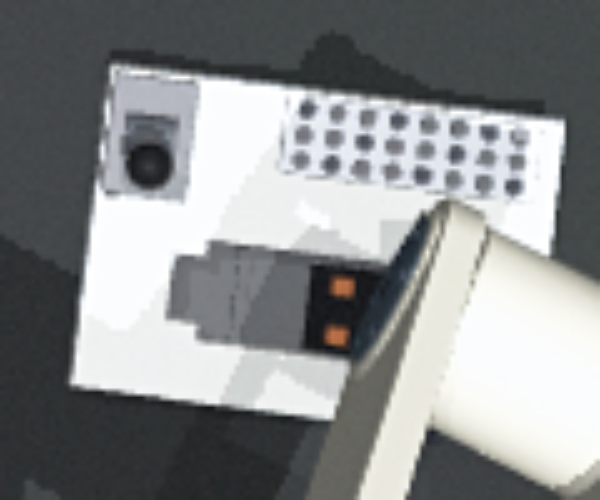

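Call:
{"api": "arm_command", "payload": {
  "moves": [
    [[0.3,0,0],0],
    [[0.3,0,0],0],
    [[0.3,0,0],0],
    [[0.3,0,0],0],
    [[0.2,0,0],0],
    [[0,0,0],0],
    [[0,0,0],0],
    [[0,0,0],0],
    [[0,0,0],0]
  ]
}}

```text
t: 3.37
ee_pos: [482.4, -216.6, 89.2]
orientation: [0.001, 0.744, 0.668, 0.001]
wrist_force: [0.2, -0.3, -0.7]
opening: -0.2
```

```bash
python3 - <<'E'
from h import *
st(); c=snap('top','t3')
W=pts(c);Z=W[...,2]
cv2.imwrite('pics/t3z.png',cv2.resize(c['frame'][185:285,300:420],None,fx=5,fy=5)[:,:,::-1])
E
```

```text
t 3.37 [ 482.4 -216.6   89.2] H [-29.4 -34.7] phi 1.463 tilt [ 0.002 -0.    -1.   ] F [ 0.22 -0.26 -0.68] M [-0.02  0.01  0.01] open -0.2
```

View pics/t3z.png

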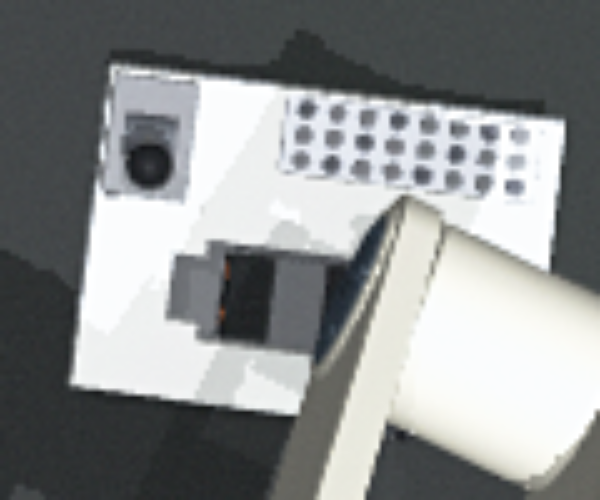

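Call:
{"api": "arm_command", "payload": {
  "moves": [
    [[-0.5,0,-4],0],
    [[-0.5,0,-4],0],
    [[0,0,-4],0],
    [[0,0,-3],0],
    [[0,0,0],0]
  ],
  "gripper": 1
}}

```text
t: 3.83
ee_pos: [478.9, -226.8, 242.5]
orientation: [-0.003, 0.744, 0.668, -0.001]
wrist_force: [1.1, -0.8, 0.4]
opening: 60.8
```

```bash
python3 - <<'E'
from h import *
st(); plan([551,193.3,220],1.311)
E
```

```text
t 3.83 [ 478.9 -226.8  242.5] H [-31.8 -45.2] phi 1.4623 tilt [-0.006  0.003 -1.   ] F [ 1.08 -0.8   0.39] M [-0.   -0.04  0.05] open 60.8
at [ 478.9 -226.8  242.5] phi 1.462 delta [ 72.1 420.1 -22.5] n 12
[[[3.54, 0.22, 0.19], np.float64(0.013)], [[3.55, 0.17, 0.19], np.float64(0.013)], [[3.55, 0.13, 0.19], np.float64(0.013)], [[3.55, 0.08, 0.19], np.float64(0.013)], [[3.55, 0.04, 0.19], np.float64(0.013)], [[3.55, -0.01, 0.19], np.float64(0.013)], [[3.55, -0.05, 0.19], np.float64(0.013)], [[3.55, -0.1, 0.19], np.float64(0.013)], [[3.55, -0.14, 0.19], np.float64(0.013)], [[3.55, -0.18, 0.19], np.float64(0.013)], [[3.54, -0.23, 0.19], np.float64(0.013)], [[3.54, -0.27, 0.19], np.float64(0.013)]]
```

Call:
{"api": "arm_command", "payload": {
  "moves": [
    [[3.5,0.2,0],0.013],
    [[3.5,0.2,0],0.013],
    [[3.5,0.1,0],0.013],
    [[3.5,0.1,0],0.013],
    [[3.5,0,0.2],0.013],
    [[3.5,0,0.2],0.013],
    [[3.5,0,0.2],0.013],
    [[3.5,-0.1,0.2],0.013],
    [[3.5,-0.1,0.2],0.013],
    [[3.5,-0.2,0.2],0.013]
  ]
}}

```text
t: 4.67
ee_pos: [544.1, 123.9, 232.0]
orientation: [0.002, 0.792, 0.611, 0.001]
wrist_force: [1.1, -0.7, 0.2]
opening: 85.5
```

Call:
{"api": "arm_command", "payload": {
  "moves": [
    [[3,-0.2,0.2],0.01],
    [[1,0,0],0.01],
    [[0,0,0],0]
  ]
}}

```text
t: 4.92
ee_pos: [552.7, 171.3, 227.8]
orientation: [0.001, 0.797, 0.604, 0.001]
wrist_force: [0.1, 0.0, 0.1]
opening: 85.4
```

```bash
python3 - <<'E'
from h import *
st(); c=snap('top','t4'); cv2.imwrite('pics/t4z.png',cv2.resize(c['frame'][185:285,300:420],None,fx=5,fy=5)[:,:,::-1]); 
W=pts(c);Z=W[...,2]
# battery top
h=np.stack([(W[...,0]-HC[0])*np.cos(HY)+(W[...,1]-HC[1])*np.sin(HY),-(W[...,0]-HC[0])*np.sin(HY)+(W[...,1]-HC[1])*np.cos(HY)],-1)
m=(abs(h[...,0]+30)<29)&(abs(h[...,1])<84)&(abs(Z-56)<3.0)
r=cv2.minAreaRect(h[m].astype(np.float32)); print(r, m.sum(),Z[m].mean())
for y in range(-80,81,8):
    k=(abs(h[...,0]+30)<15)&(abs(h[...,1]-y)<4); print(y,np.nanmedian(Z[k]).round(1),end='; ')
plan([551,193.3,100],1.310)
snap('wrist','w4')
E
```

```text
t 4.92 [552.7 171.3 227.8] H [ -1.4 358.6] phi 1.2968 tilt [ 0.003 -0.001 -1.   ] F [0.13 0.   0.1 ] M [0.03 0.02 0.01] open 85.4
((-30.03402328491211, 1.9230194091796875), (56.516990661621094, 164.0972900390625), 0.17075327038764954) 408 56.25780093455274
-80 11.9; -72 11.9; -64 11.2; -56 9.9; -48 11.7; -40 55.9; -32 57.4; -24 57.0; -16 55.9; -8 56.2; 0 57.5; 8 56.6; 16 57.1; 24 56.8; 32 57.1; 40 56.1; 48 54.7; 56 11.0; 64 10.1; 72 10.5; 80 9.7; at [552.3 170.5 227.7] phi 1.297 delta [  -1.3   22.8 -127.7] n 4
[[[0.54, -0.19, 3.19], np.float64(-0.003)], [[0.54, -0.18, 3.19], np.float64(-0.003)], [[0.54, -0.18, 3.19], np.float64(-0.003)], [[0.54, -0.18, 3.19], np.float64(-0.003)]]
```

View pics/t4z.png

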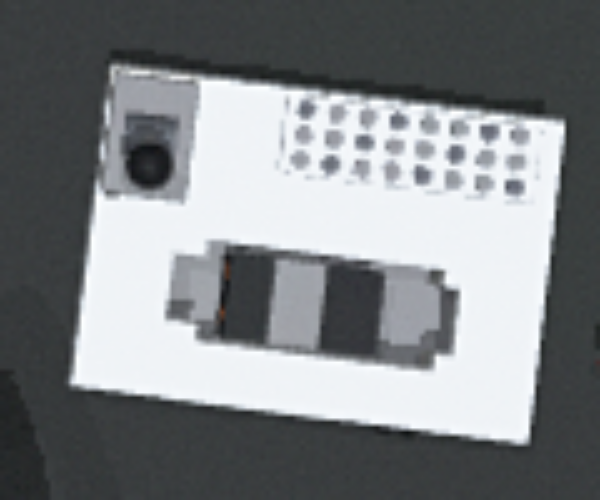

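View pics/w4.png

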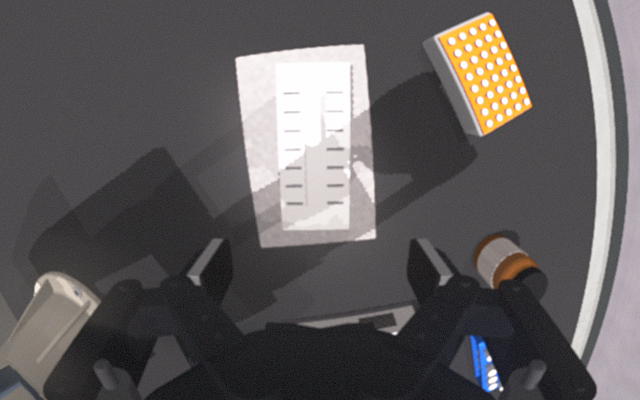

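Call:
{"api": "arm_command", "payload": {
  "moves": [
    [[0.6,-0.2,3.2],-0.004],
    [[0.6,-0.2,3.2],-0.003],
    [[0.5,-0.2,3.2],-0.003],
    [[0.4,-0.1,2.5],-0.003],
    [[0,0,1],0],
    [[0,0,0],0]
  ]
}}

```text
t: 5.52
ee_pos: [553.2, 183.4, 95.0]
orientation: [0.003, 0.794, 0.607, 0.003]
wrist_force: [0.4, -0.6, 0.5]
opening: 85.4
```

```bash
python3 - <<'E'
from h import *
st(); plan([551,193.3,47.5],1.310)
E
```

```text
t 5.52 [553.2 183.4  95. ] H [ -2.2 370.7] phi 1.3054 tilt [ 0.008 -0.002 -1.   ] F [ 0.45 -0.63  0.53] M [0.02 0.04 0.02] open 85.4
at [553.2 183.4  95. ] phi 1.305 delta [ -2.2   9.9 -47.5] n 2
[[[0.45, -0.24, 2.38], np.float64(-0.002)], [[0.45, -0.24, 2.38], np.float64(-0.002)]]
```

Call:
{"api": "arm_command", "payload": {
  "moves": [
    [[0.5,-0.2,1.8],-0.005],
    [[0.5,-0.2,1.5],0],
    [[0,0,0.5],0],
    [[0,0,0.4],0],
    [[0,0,0],0]
  ]
}}

```text
t: 5.93
ee_pos: [555.4, 189.8, 57.1]
orientation: [0.005, 0.794, 0.608, 0.005]
wrist_force: [0.2, 0.7, 0.1]
opening: 85.3
```

```bash
python3 - <<'E'
from h import *
st(); plan([551,193.3,47.5],1.310)
E
```

```text
t 5.93 [555.4 189.8  57.1] H [ -0.7 377.2] phi 1.3064 tilt [ 0.013 -0.002 -1.   ] F [0.22 0.67 0.12] M [ 0.01 -0.03  0.05] open 85.3
at [555.4 189.8  57.1] phi 1.306 delta [-4.4  3.5 -9.6] n 1
[[[0.22, -0.52, 0.96], np.float64(-0.004)]]
```

Call:
{"api": "arm_command", "payload": {
  "moves": [
    [[0.2,-0.5,0.4],-0.004],
    [[0,0,0.4],0],
    [[0,0,0],0]
  ]
}}

```text
t: 6.18
ee_pos: [552.8, 192.7, 51.6]
orientation: [0.005, 0.793, 0.609, 0.007]
wrist_force: [-0.3, 0.1, -0.1]
opening: 85.4
```

```bash
python3 - <<'E'
from h import *
st(); plan([551,193.3,47.5],1.310)
E
```

```text
t 6.18 [552.8 192.7  51.6] H [ -3.6 379.8] phi 1.3096 tilt [ 0.017 -0.001 -1.   ] F [-0.25  0.13 -0.08] M [-0.    0.01 -0.04] open 85.4
at [552.8 192.7  51.6] phi 1.31 delta [-1.8  0.6 -4.1] n 1
[[[0.01, -0.19, 0.41], np.float64(-0.0)]]
```

Call:
{"api": "arm_command", "payload": {
  "moves": [
    [[0,-0.2,0.4],0],
    [[0,0,0],0]
  ]
}}

```text
t: 6.35
ee_pos: [551.2, 193.3, 48.1]
orientation: [0.006, 0.793, 0.609, 0.007]
wrist_force: [-0.3, 0.3, -0.5]
opening: 84.9
```

Call:
{"api": "arm_command", "payload": {
  "moves": [
    [[0,0,0],0],
    [[0,0,0],0],
    [[0,0,0],0],
    [[0,0,0],0],
    [[0,0,0],0],
    [[0,0,0],0],
    [[0,0,0],0]
  ],
  "gripper": -1
}}

```text
t: 6.93
ee_pos: [551.4, 193.6, 48.5]
orientation: [0.006, 0.793, 0.609, 0.007]
wrist_force: [-0.5, 0.7, 0.6]
opening: 12.8
```

```bash
python3 - <<'E'
from h import *
st()
E
```

```text
t 6.93 [551.4 193.6  48.5] H [ -5.1 380.6] phi 1.3102 tilt [ 0.019 -0.    -1.   ] F [-0.54  0.7   0.59] M [-0.04  0.17 -0.05] open 12.8
```

Call:
{"api": "arm_command", "payload": {
  "moves": [
    [[0,0,-2],0],
    [[0,0,-4],0],
    [[0,0,-4],0],
    [[0,0,-4],0],
    [[0,0,-4],0],
    [[0,0,-2],0],
    [[0,0,0],0]
  ]
}}

```text
t: 7.52
ee_pos: [545.2, 192.8, 254.4]
orientation: [0.004, 0.793, 0.609, 0.003]
wrist_force: [1.4, -0.5, -0.1]
opening: 13.0
```

```bash
python3 - <<'E'
from h import *
st(); c=snap('top','t5'); c=snap('side','s5'); cv2.imwrite('pics/s5z.png',cv2.resize(c['frame'][60:260,210:410],None,fx=3,fy=3)[:,:,::-1]); plan([*H(-30,0),250],np.pi/2+HY)
E
```

```text
t 7.52 [545.2 192.8 254.4] H [-11.1 379.1] phi 1.3101 tilt [ 0.011 -0.003 -1.   ] F [ 1.42 -0.48 -0.09] M [-0.02 -0.03 -0.03] open 13.0
at [543.8 192.2 250.4] phi 1.31 delta [ -58.2 -374.3   -0.4] n 10
[[[-3.77, 0.4, 0.0], np.float64(-0.015)], [[-3.77, 0.34, 0.0], np.float64(-0.015)], [[-3.78, 0.29, 0.0], np.float64(-0.015)], [[-3.78, 0.23, 0.0], np.float64(-0.015)], [[-3.78, 0.17, 0.0], np.float64(-0.015)], [[-3.79, 0.11, 0.0], np.float64(-0.015)], [[-3.79, 0.06, 0.0], np.float64(-0.015)], [[-3.79, -0.0, 0.0], np.float64(-0.015)], [[-3.79, -0.06, 0.0], np.float64(-0.015)], [[-3.79, -0.12, 0.0], np.float64(-0.015)]]
```

View pics/s5z.png

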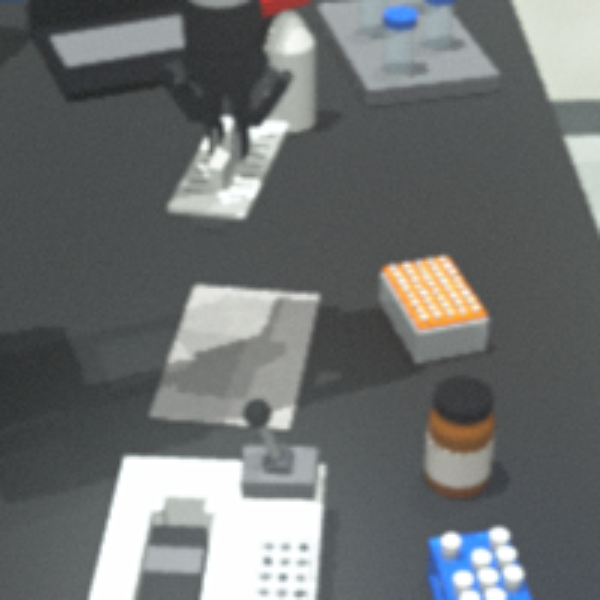

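Call:
{"api": "arm_command", "payload": {
  "moves": [
    [[-3.6,0.4,0],-0.015],
    [[-3.6,0.3,0],-0.015],
    [[-3.7,0.3,0],-0.015],
    [[-3.7,0.2,0],-0.015],
    [[-3.7,0.2,0],-0.015],
    [[-3.7,0.1,0],-0.015],
    [[-3.7,0.1,0],-0.015],
    [[-3.7,0,0],-0.015],
    [[-3,-0.1,0],-0.015],
    [[-2,-0.1,0],-0.015]
  ]
}}

```text
t: 8.45
ee_pos: [477.8, -157.1, 228.6]
orientation: [-0.008, 0.74, 0.673, -0.01]
wrist_force: [0.1, 0.3, -0.6]
opening: 12.6
```

Call:
{"api": "arm_command", "payload": {
  "moves": [
    [[0,0,0],0],
    [[0,0,0],0]
  ]
}}

```text
t: 8.62
ee_pos: [474.3, -160.4, 224.0]
orientation: [-0.011, 0.741, 0.671, -0.012]
wrist_force: [-0.2, -0.3, 0.5]
opening: 12.2
```

```bash
python3 - <<'E'
from h import *
st(); plan([*H(-30,0),135],np.pi/2+HY)
E
```

```text
t 8.62 [ 474.3 -160.4  224. ] H [-43.5  20.3] phi 1.4715 tilt [-0.033  0.001 -0.999] F [-0.21 -0.3   0.47] M [ 0.02 -0.04  0.02] open 12.2
at [ 474.3 -160.4  224. ] phi 1.471 delta [ 11.2 -21.7 -89. ] n 3
[[[-0.68, 0.44, 2.97], np.float64(0.003)], [[-0.68, 0.45, 2.97], np.float64(0.003)], [[-0.68, 0.45, 2.97], np.float64(0.003)]]
```

Call:
{"api": "arm_command", "payload": {
  "moves": [
    [[-0.7,0.5,2],0.003],
    [[-0.7,0.5,2],0.003],
    [[-0.6,0.4,2],0.003],
    [[0,0,1],0],
    [[0,0,0],0]
  ]
}}

```text
t: 9.03
ee_pos: [481.8, -177.3, 145.7]
orientation: [-0.015, 0.744, 0.667, -0.013]
wrist_force: [-0.8, 1.0, -1.7]
opening: 12.6
```

```bash
python3 - <<'E'
from h import *
st(); plan([*H(-30,0),125],np.pi/2+HY)
c=snap('top','t6');cv2.imwrite('pics/t6z.png',cv2.resize(c['frame'][185:285,300:420],None,fx=5,fy=5)[:,:,::-1]); c=snap('side','s6'); cv2.imwrite('pics/s6z.png',cv2.resize(c['frame'][170:320,200:350],None,fx=4,fy=4)[:,:,::-1])
E
```

```text
t 9.03 [ 481.8 -177.3  145.7] H [-34.3   4.3] phi 1.462 tilt [-0.04   0.005 -0.999] F [-0.77  1.   -1.66] M [-0.01 -0.02  0.03] open 12.6
at [ 481.8 -177.3  145.7] phi 1.462 delta [  3.8  -4.8 -20.7] n 1
[[[-0.43, 0.43, 2.07], np.float64(-0.001)]]
```

View pics/t6z.png

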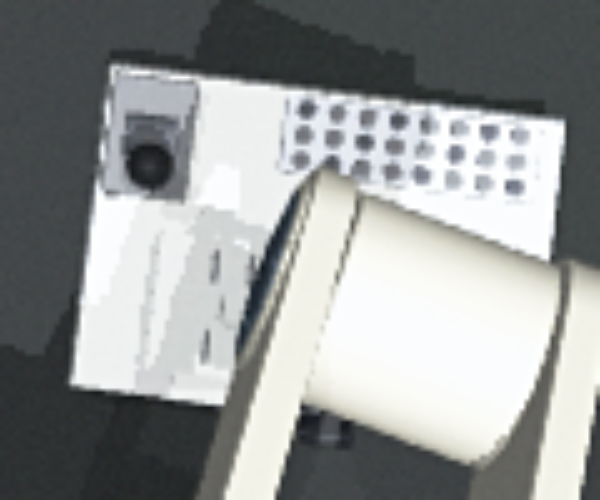

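View pics/s6z.png

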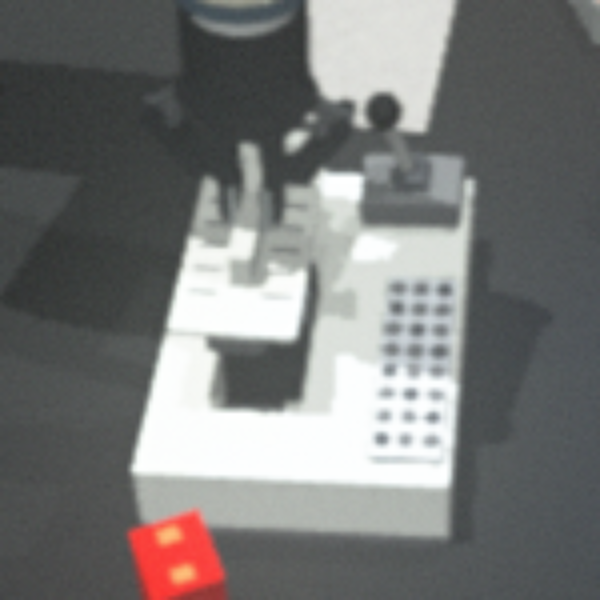

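Call:
{"api": "arm_command", "payload": {
  "moves": [
    [[0,0,0],0],
    [[0,0,0],0],
    [[0,0,0],0],
    [[0,0,0],0]
  ]
}}

```text
t: 9.47
ee_pos: [484.5, -176.4, 150.9]
orientation: [-0.012, 0.744, 0.668, -0.012]
wrist_force: [-0.8, -0.5, 0.7]
opening: 12.4
```

```bash
python3 -c "
from h import *
st()"
```

```text
t 9.47 [ 484.5 -176.4  150.9] H [-31.7   5.5] phi 1.4643 tilt [-0.033  0.003 -0.999] F [-0.76 -0.51  0.74] M [ 0.02 -0.05 -0.04] open 12.4
```

Call:
{"api": "arm_command", "payload": {
  "moves": [
    [[0,-1,0],0],
    [[0,-1,0],0],
    [[0,-1,0],0],
    [[0,0,0],0],
    [[0,0,0],0]
  ]
}}

```text
t: 9.88
ee_pos: [451.2, -172.8, 153.5]
orientation: [-0.011, 0.744, 0.668, -0.011]
wrist_force: [1.6, -0.1, -0.1]
opening: 12.8
```

```bash
python3 -c "
from h import *
st()"
```

```text
t 9.88 [ 451.2 -172.8  153.5] H [-65.1   5.5] phi 1.4643 tilt [-0.031  0.002 -1.   ] F [ 1.61 -0.12 -0.15] M [-0.   -0.04 -0.07] open 12.8
```

Call:
{"api": "arm_command", "payload": {
  "moves": [
    [[0,3,0],0],
    [[0,0,0],0],
    [[0,0,0],0]
  ]
}}

```text
t: 10.13
ee_pos: [480.7, -176.2, 152.9]
orientation: [-0.011, 0.744, 0.668, -0.011]
wrist_force: [-1.6, -0.3, -1.2]
opening: 12.5
```

```bash
python3 -c "
from h import *
st()"
```

```text
t 10.13 [ 480.7 -176.2  152.9] H [-35.5   5.3] phi 1.463 tilt [-0.031  0.002 -1.   ] F [-1.58 -0.29 -1.17] M [-0.01  0.05 -0.02] open 12.5
```

Call:
{"api": "arm_command", "payload": {
  "moves": [
    [[0,0,-4],0],
    [[0,0,-4],0],
    [[0,0,0],0],
    [[0,0,0],0],
    [[0,0,0],0]
  ]
}}

```text
t: 10.55
ee_pos: [483.0, -176.5, 234.7]
orientation: [-0.012, 0.744, 0.668, -0.011]
wrist_force: [0.6, -0.8, -0.4]
opening: 12.7
```

```bash
python3 -c "
from h import *
st()"
```

```text
t 10.55 [ 483.  -176.5  234.7] H [-33.2   5.3] phi 1.4628 tilt [-0.033  0.003 -0.999] F [ 0.57 -0.8  -0.42] M [-0.03  0.   -0.01] open 12.7
```

Call:
{"api": "arm_command", "payload": {
  "moves": [
    [[0,0,0.8],0],
    [[0,0,0.8],0],
    [[0,0,0.8],0],
    [[0,0,0.8],0],
    [[0,0,0.8],0],
    [[0,0,0.8],0],
    [[0,0,0.8],0],
    [[0,0,0.8],0]
  ]
}}

```text
t: 11.22
ee_pos: [477.4, -175.3, 159.8]
orientation: [-0.015, 0.744, 0.668, -0.013]
wrist_force: [0.4, 0.5, -0.1]
opening: 13.0
```

```bash
python3 -c "
from h import *
st()"
```

```text
t 11.22 [ 477.4 -175.3  159.8] H [-38.8   5.9] phi 1.4626 tilt [-0.04   0.005 -0.999] F [ 0.37  0.54 -0.1 ] M [-0.02 -0.01  0.01] open 13.0
```

```bash
python3 - <<'E'
from h import *
st()
for v,zt,fn in [('top',None,'t5'),('top',None,'t6'),('side',None,'s6')]:
    c=load(fn); W=pts(c); Z=W[...,2]
    ctr=np.array([545,193]) if fn=='t5' else np.array([481,-177]); zz=237 if fn=='t5' else 132
    m=(abs(W[...,0]-ctr[0])<60)&(abs(W[...,1]-ctr[1])<105)&(abs(Z-zz)<12)
    im=c['frame'].min(-1)>95; m&=im
    p=W[m]; 
    for _ in range(5):
        A=np.c_[p[:,:2]-ctr,np.ones(len(p))]; k=np.linalg.lstsq(A,p[:,2],rcond=None)[0]; r=p[:,2]-A@k; p=p[abs(r)<3]
    print(fn,len(p),k.round(4),r.std().round(2), np.ptp(p,0))
    cy=HY if fn!='t5' else -0.259
    print(cv2.minAreaRect(p[:,:2].astype(np.float32)))
E
```

```text
t 11.22 [ 477.4 -175.3  159.8] H [-38.8   5.9] phi 1.4626 tilt [-0.04   0.005 -0.999] F [ 0.37  0.54 -0.1 ] M [-0.02 -0.01  0.01] open 13.0
t5 727 [ 1.200000e-02 -8.800000e-03  2.429797e+02] 1.47 [92.71024074 91.3286599   6.86421974]
((531.9810180664062, 148.2223663330078), (91.61490631103516, 75.70389556884766), 75.22090148925781)
t6 360 [-3.840000e-02 -1.370000e-02  1.348426e+02] 1.54 [79.56770015 63.04371755  8.35907166]
((486.4064636230469, -113.65937042236328), (56.95471954345703, 75.27503967285156), 83.49910736083984)
s6 898 [-3.430000e-02  9.000000e-04  1.345409e+02] 1.31 [ 89.45925918 186.39026417   8.07872382]
((483.03955078125, -178.99166870117188), (187.4038848876953, 76.1987075805664), 83.623291015625)
```

```bash
python3 - <<'E'
from h import *
c=load('side0'); W=pts(c); Z=W[...,2]
m=(abs(W[...,0]-515)<130)&(abs(W[...,1]+185)<170)&(abs(Z-60)<4)
n,l,st_,ce=cv2.connectedComponentsWithStats(m.astype(np.uint8)); k=1+st_[1:,4].argmax(); r=cv2.minAreaRect(W[l==k][:,:2].astype(np.float32)); print('side deck',r, np.median(Z[l==k]))
# bay mouth edges in side/top t4 frames: points with Z<50 inside deck
for fn in ['t4','t6']:
    c=load(fn); W=pts(c); Z=W[...,2]
    m=(abs(W[...,0]-515)<130)&(abs(W[...,1]+185)<170)&(abs(Z-60)<3)
    r=cv2.minAreaRect(W[m][:,:2].astype(np.float32)); print(fn,r)
E
```

```text
side deck ((518.6663208007812, -185.26333618164062), (275.8778991699219, 190.6305694580078), 83.78166961669922) 60.28019489261999
t4 ((515.3124389648438, -185.0500946044922), (270.0527038574219, 190.03431701660156), 83.87754821777344)
t6 ((515.439453125, -185.33999633789062), (270.561767578125, 189.9348602294922), 84.02010345458984)
```

Call:
{"api": "arm_command", "payload": {
  "moves": [
    [[0,0,0],0],
    [[0,0,0],0],
    [[0,0,0],0]
  ]
}}

```text
t: 11.47
ee_pos: [476.0, -174.8, 157.0]
orientation: [-0.017, 0.744, 0.668, -0.014]
wrist_force: [0.2, -0.4, -0.7]
opening: 12.8
```

```bash
python3 -c "
from h import *
st()"
```

```text
t 11.47 [ 476.  -174.8  157. ] H [-40.3   6.2] phi 1.4626 tilt [-0.044  0.007 -0.999] F [ 0.25 -0.38 -0.65] M [-0.02 -0.    0.02] open 12.8
```

Call:
{"api": "arm_command", "payload": {
  "moves": [
    [[0,0,-0.8],0],
    [[0,0,-0.8],0],
    [[0,0,-0.8],0],
    [[0,0,-0.8],0],
    [[0,0,-0.8],0],
    [[0,0,-0.8],0],
    [[0,0,-0.8],0],
    [[0,0,-0.8],0],
    [[0,0,-0.8],0],
    [[0,0,-0.8],0]
  ]
}}

```text
t: 12.3
ee_pos: [480.9, -175.7, 248.0]
orientation: [-0.015, 0.744, 0.668, -0.013]
wrist_force: [-0.3, -0.6, -0.9]
opening: 12.9
```

```bash
python3 -c "
from h import *
st()"
```

```text
t 12.3 [ 480.9 -175.7  248. ] H [-35.3   5.8] phi 1.4626 tilt [-0.039  0.005 -0.999] F [-0.33 -0.56 -0.87] M [ 0.02 -0.03 -0.03] open 12.9
```

Call:
{"api": "arm_command", "payload": {
  "moves": [
    [[0,0,0],0],
    [[0,0,0],0],
    [[0,0,0],0]
  ]
}}

```text
t: 12.55
ee_pos: [481.9, -176.0, 250.4]
orientation: [-0.013, 0.744, 0.668, -0.012]
wrist_force: [-0.2, 0.7, -0.8]
opening: 12.5
```

```bash
python3 -c "
from h import *
st()"
```

```text
t 12.55 [ 481.9 -176.   250.4] H [-34.3   5.6] phi 1.4626 tilt [-0.036  0.004 -0.999] F [-0.23  0.7  -0.84] M [ 0.02 -0.03  0.02] open 12.5
```

Call:
{"api": "arm_command", "payload": {
  "moves": [
    [[0,0,4.1],0],
    [[0,0,4.1],0],
    [[0,0,0],0],
    [[0,0,0],0],
    [[0,0,0],0]
  ]
}}

```text
t: 12.97
ee_pos: [479.8, -176.0, 167.6]
orientation: [-0.013, 0.744, 0.668, -0.012]
wrist_force: [0.8, -0.4, 0.1]
opening: 12.7
```

```bash
python3 -c "
from h import *
st()"
```

```text
t 12.97 [ 479.8 -176.   167.6] H [-36.4   5.4] phi 1.4626 tilt [-0.035  0.003 -0.999] F [ 0.76 -0.41  0.05] M [-0.02  0.04 -0.02] open 12.7
```

Call:
{"api": "arm_command", "payload": {
  "moves": [
    [[0,0,-0.5],0],
    [[0,0,-0.5],0],
    [[0,0,-0.5],0],
    [[0,0,-0.5],0],
    [[0,0,-0.5],0],
    [[0,0,-0.5],0],
    [[0,0,-0.5],0],
    [[0,0,-0.5],0],
    [[0,0,-0.5],0],
    [[0,0,-0.5],0]
  ]
}}

```text
t: 13.8
ee_pos: [485.0, -177.4, 230.6]
orientation: [-0.008, 0.744, 0.668, -0.009]
wrist_force: [-0.5, -0.2, -0.4]
opening: 12.5
```

```bash
python3 -c "
from h import *
st()"
```

```text
t 13.8 [ 485.  -177.4  230.6] H [-31.    4.6] phi 1.4626 tilt [-0.025 -0.    -1.   ] F [-0.54 -0.22 -0.44] M [-0.01  0.03  0.02] open 12.5
```

Call:
{"api": "arm_command", "payload": {
  "moves": [
    [[0,0,4.1],0],
    [[0,0,4],0],
    [[0,0,0],0],
    [[0,0,0],0]
  ]
}}

```text
t: 14.13
ee_pos: [486.6, -178.7, 152.7]
orientation: [-0.004, 0.744, 0.668, -0.007]
wrist_force: [0.1, -0.0, 0.4]
opening: 12.6
```

Call:
{"api": "arm_command", "payload": {
  "moves": [
    [[0,0,-0.5],0],
    [[0,0,-0.5],0],
    [[0,0,-0.5],0],
    [[0,0,-0.5],0],
    [[0,0,-0.5],0],
    [[0,0,-0.5],0],
    [[0,0,-0.5],0],
    [[0,0,-0.5],0],
    [[0,0,-0.5],0],
    [[0,0,-0.5],0]
  ]
}}

```text
t: 14.97
ee_pos: [490.5, -179.5, 216.4]
orientation: [-0.001, 0.744, 0.668, -0.005]
wrist_force: [0.4, 0.4, -0.7]
opening: 12.3
```

```bash
python3 -c "
from h import *
st()"
```

```text
t 14.97 [ 490.5 -179.5  216.4] H [-25.4   3. ] phi 1.4626 tilt [-0.009 -0.006 -1.   ] F [ 0.37  0.42 -0.71] M [ 0.02 -0.02  0.  ] open 12.3
```

Call:
{"api": "arm_command", "payload": {
  "moves": [
    [[0,0,-0.5],0],
    [[0,0,-0.5],0],
    [[0,0,-0.5],0],
    [[0,0,-0.5],0],
    [[0,0,-0.5],0],
    [[0,0,-0.5],0],
    [[0,0,-0.5],0],
    [[0,0,-0.5],0],
    [[0,0,-0.5],0],
    [[0,0,-0.5],0]
  ]
}}

```text
t: 15.8
ee_pos: [490.6, -179.0, 271.3]
orientation: [-0.001, 0.744, 0.668, -0.006]
wrist_force: [-0.1, 0.5, -0.9]
opening: 12.6
```

```bash
python3 -c "
from h import *
st()"
```

```text
t 15.8 [ 490.6 -179.   271.3] H [-25.3   3.6] phi 1.4627 tilt [-0.01  -0.006 -1.   ] F [-0.14  0.51 -0.88] M [ 0.01 -0.04 -0.03] open 12.6
```

```bash
sed -i 's/HC=np.array(.*)/HC=np.array([516.8,-185.0])/' h.py; sed -i 's/HY=-0.1081/HY=-0.1075/' h.py; python3 - <<'E'
from h import *
st(); plan([*H(-30,0),130],np.pi/2+HY)
E
```

```text
t 15.8 [ 490.6 -179.   271.3] H [-26.7   3.1] phi 1.4627 tilt [-0.01  -0.006 -1.   ] F [-0.14  0.51 -0.88] M [ 0.01 -0.04 -0.03] open 12.6
at [ 490.6 -179.   271.3] phi 1.463 delta [  -3.6   -2.8 -141.3] n 4
[[[-0.08, -0.08, 3.53], np.float64(-0.0)], [[-0.08, -0.08, 3.53], np.float64(-0.0)], [[-0.08, -0.08, 3.53], np.float64(-0.0)], [[-0.08, -0.08, 3.53], np.float64(-0.0)]]
```

Call:
{"api": "arm_command", "payload": {
  "moves": [
    [[-0.1,-0.1,4],0],
    [[-0.1,-0.1,4],0],
    [[-0.1,-0.1,4],0],
    [[0,0,0],0],
    [[0,0,0],0]
  ]
}}

```text
t: 16.22
ee_pos: [490.8, -184.1, 154.4]
orientation: [0.004, 0.744, 0.668, -0.003]
wrist_force: [0.6, -0.7, -0.1]
opening: 12.7
```

```bash
python3 - <<'E'
from h import *
st(); plan([*H(-30,0),115],np.pi/2+HY)
E
```

```text
t 16.22 [ 490.8 -184.1  154.4] H [-25.9  -1.9] phi 1.4627 tilt [ 0.001 -0.009 -1.   ] F [ 0.62 -0.72 -0.14] M [-0.01 -0.04 -0.03] open 12.7
at [ 490.8 -184.1  154.4] phi 1.463 delta [ -3.8   2.4 -39.4] n 2
[[[0.1, -0.2, 1.97], np.float64(-0.0)], [[0.1, -0.2, 1.97], np.float64(-0.0)]]
```

Call:
{"api": "arm_command", "payload": {
  "moves": [
    [[0.1,-0.2,3.8],0],
    [[0,-0.2,0],0],
    [[0,0,0],0],
    [[0,0,0],0]
  ]
}}

```text
t: 16.55
ee_pos: [490.8, -184.4, 123.2]
orientation: [0.006, 0.744, 0.668, -0.002]
wrist_force: [0.1, 0.6, -0.1]
opening: 12.6
```

```bash
cat > meas.py <<'E'
from h import *
import sys
# side-camera plate vs deck in side camera's own coordinates
def meas(fn,zplate):
    c=snap('side',fn); W=pts(c); Z=W[...,2]; P0=pose()[1]
    k=load('side0'); 
    m=(abs(W[...,0]-P0[0]-1)<60)&(abs(W[...,1]-P0[1])<110)&(abs(Z-zplate)<6)&(c['frame'].min(-1)>95)
    n,l,s_,_=cv2.connectedComponentsWithStats(m.astype(np.uint8)); kk=1+s_[1:,4].argmax(); p=W[l==kk]; ctr=p.mean(0)[:2]
    for _ in range(5):
        A=np.c_[p[:,:2]-ctr,np.ones(len(p))]; kf=np.linalg.lstsq(A,p[:,2],rcond=None)[0]; r=p[:,2]-A@kf; p=p[abs(r)<3]
    r=cv2.minAreaRect(p[:,:2].astype(np.float32)); print('plate',r,'slopes',kf.round(4),len(p))
    HCs=np.array([518.7,-186.4]); d=np.array(r[0])-HCs; cc,s=np.cos(HY),np.sin(HY); print('H(side)',(cc*d[0]+s*d[1]).round(1),(-s*d[0]+cc*d[1]).round(1))
    cv2.imwrite('pics/'+fn+'z.png',cv2.resize(c['frame'][170:320,200:350],None,fx=4,fy=4)[:,:,::-1])
E
python3 - <<'E'
from meas import *
st(); plan([*H(-30,0),100],np.pi/2+HY); meas('s7',pose()[1][2]-12.5)
E
```

```text
t 16.55 [ 490.8 -184.4  123.2] H [-25.9  -2.2] phi 1.4627 tilt [ 0.006 -0.011 -1.   ] F [ 0.14  0.56 -0.06] M [0.02 0.01 0.03] open 12.6
at [ 490.8 -184.4  123.2] phi 1.463 delta [ -3.9   2.6 -23.2] n 1
[[[0.22, -0.41, 2.32], np.float64(-0.001)]]
plate ((490.665771484375, -200.66949462890625), (155.91419982910156, 76.53595733642578), 83.80563354492188) slopes [ 9.500000e-03 -1.560000e-02  1.118617e+02] 844
H(side) -26.3 -17.2
```

View pics/s7z.png

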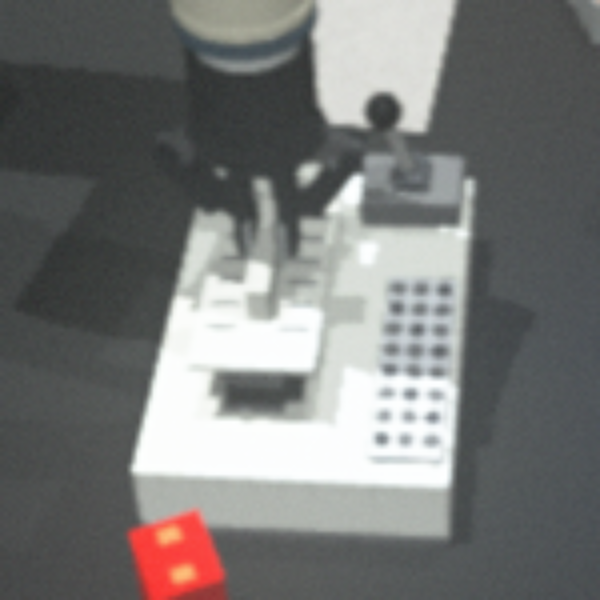

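Call:
{"api": "arm_command", "payload": {
  "moves": [
    [[0.2,-0.4,0.5],0],
    [[0,0,0.5],0],
    [[0,0,0],0],
    [[0,0,0],0]
  ]
}}

```text
t: 16.93
ee_pos: [491.1, -183.3, 119.3]
orientation: [0.011, 0.744, 0.668, 0.001]
wrist_force: [-0.2, 0.4, -0.7]
opening: 12.6
```

```bash
python3 - <<'E'
from meas import *
st(); plan([*H(-30,0),98],np.pi/2+HY); meas('s8',pose()[1][2]-12.5)
E
```

```text
t 16.93 [ 491.1 -183.3  119.3] H [-25.8  -1.1] phi 1.4626 tilt [ 0.017 -0.015 -1.   ] F [-0.18  0.39 -0.7 ] M [0.04 0.05 0.02] open 12.6
at [ 491.1 -183.3  119.3] phi 1.463 delta [ -4.1   1.5 -21.3] n 1
[[[0.11, -0.42, 2.13], np.float64(-0.001)]]
plate ((491.5860290527344, -196.61837768554688), (162.6944580078125, 76.77135467529297), 83.9365463256836) slopes [ 2.270000e-02 -2.090000e-02  1.079993e+02] 846
H(side) -25.9 -13.1
```

Call:
{"api": "arm_command", "payload": {
  "moves": [
    [[0,0,0],0],
    [[0,0,0],0],
    [[0,0,0],0],
    [[0,0,0],0]
  ]
}}

```text
t: 17.32
ee_pos: [491.3, -183.4, 119.6]
orientation: [0.011, 0.744, 0.668, 0.001]
wrist_force: [-0.5, 0.1, -1.7]
opening: 12.7
```

```bash
python3 - <<'E'
from meas import *
st(); plan([*H(-30,0),98],np.pi/2+HY); print(bot.sense()['qvel'].round(4))
E
```

```text
t 17.32 [ 491.3 -183.4  119.6] H [-25.5  -1.2] phi 1.4626 tilt [ 0.017 -0.016 -1.   ] F [-0.52  0.1  -1.65] M [-0.04  0.02  0.02] open 12.7
at [ 491.3 -183.4  119.6] phi 1.463 delta [ -4.3   1.7 -21.6] n 1
[[[0.12, -0.45, 2.16], np.float64(-0.001)]]
[-0.0004 -0.0002  0.0007  0.0009  0.0001  0.0015]
```

Call:
{"api": "arm_command", "payload": {
  "moves": [
    [[0.1,-0.4,1.2],0],
    [[0,0,0],0],
    [[0,0,0],0]
  ]
}}

```text
t: 17.57
ee_pos: [488.0, -182.4, 107.6]
orientation: [0.012, 0.744, 0.668, 0.001]
wrist_force: [0.6, -0.7, -0.6]
opening: 12.9
```

```bash
python3 - <<'E'
from meas import *
st(); plan([*H(-30,0),98],np.pi/2+HY)
E
```

```text
t 17.57 [ 488.  -182.4  107.6] H [-28.9  -0.5] phi 1.4625 tilt [ 0.017 -0.016 -1.   ] F [ 0.6  -0.72 -0.59] M [ 0.   -0.01 -0.01] open 12.9
at [ 488.  -182.4  107.6] phi 1.463 delta [-1.1  0.6 -9.6] n 1
[[[0.05, -0.11, 0.96], np.float64(-0.001)]]
```

Call:
{"api": "arm_command", "payload": {
  "moves": [
    [[0.1,-0.15,0.7],0],
    [[0,0,0],0],
    [[0,0,0],0]
  ]
}}

```text
t: 17.82
ee_pos: [487.1, -181.4, 100.6]
orientation: [0.012, 0.744, 0.668, 0.001]
wrist_force: [-0.1, -0.4, -0.3]
opening: 12.8
```

```bash
python3 - <<'E'
from meas import *
st(); plan([*H(-30,0),98],np.pi/2+HY);  meas('s9',pose()[1][2]-12.5)
E
```

```text
t 17.82 [ 487.1 -181.4  100.6] H [-29.9   0.4] phi 1.4624 tilt [ 0.018 -0.016 -1.   ] F [-0.06 -0.38 -0.29] M [-0.02  0.04  0.01] open 12.8
at [ 487.1 -181.4  100.6] phi 1.462 delta [-0.2 -0.3 -2.6] n 1
[[[-0.04, -0.01, 0.26], np.float64(-0.001)]]
plate ((487.85784912109375, -195.0658416748047), (162.72218322753906, 76.78421020507812), 83.60254669189453) slopes [ 2.4700e-02 -2.3400e-02  8.9293e+01] 818
H(side) -29.7 -11.9
```

View pics/s9z.png

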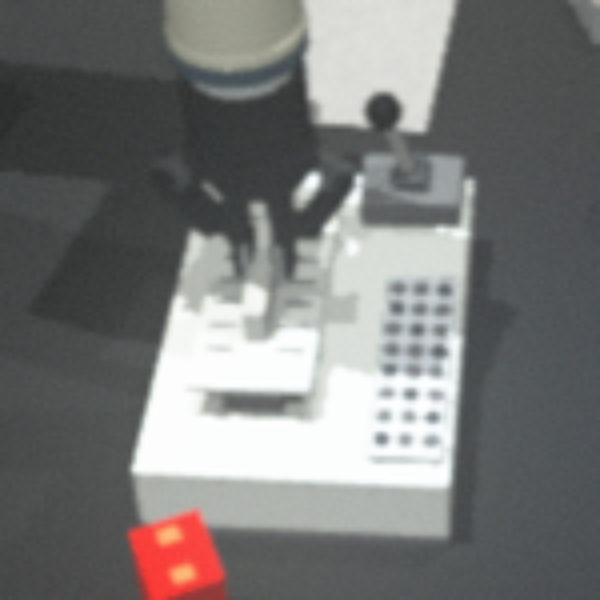

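Call:
{"api": "arm_command", "payload": {
  "moves": [
    [[0,0,0.5],0],
    [[0,0,0],0],
    [[0,0,0.5],0],
    [[0,0,0],0]
  ]
}}

```text
t: 18.2
ee_pos: [488.5, -182.3, 91.3]
orientation: [0.013, 0.744, 0.668, 0.002]
wrist_force: [-0.5, -0.1, -2.6]
opening: 12.8
```

```bash
python3 - <<'E'
from meas import *
st(); plan([*H(-30,0),90],np.pi/2+HY)
E
```

```text
t 18.2 [ 488.5 -182.3   91.3] H [-28.4  -0.3] phi 1.463 tilt [ 0.02  -0.017 -1.   ] F [-0.47 -0.15 -2.64] M [-0.09  0.2   0.03] open 12.8
at [ 488.5 -182.3   91.3] phi 1.463 delta [-1.5  0.5 -1.3] n 1
[[[0.03, -0.16, 0.13], np.float64(-0.0)]]
```

```bash
python3 - <<'E'
from meas import *
meas('s10',pose()[1][2]-12.5); st()
c=snap('top','t10');cv2.imwrite('pics/t10z.png',cv2.resize(c['frame'][185:285,300:420],None,fx=5,fy=5)[:,:,::-1])
E
```

```text
plate ((488.8471374511719, -199.697021484375), (155.59327697753906, 76.36190032958984), 83.76406860351562) slopes [ 2.34000e-02 -2.74000e-02  8.01566e+01] 820
H(side) -28.3 -16.4
t 18.25 [ 488.5 -182.3   91.5] H [-28.4  -0.3] phi 1.4629 tilt [ 0.02  -0.017 -1.   ] F [-0.25  0.09 -2.21] M [-0.22  0.1  -0.01] open 12.9
```

View pics/s10z.png

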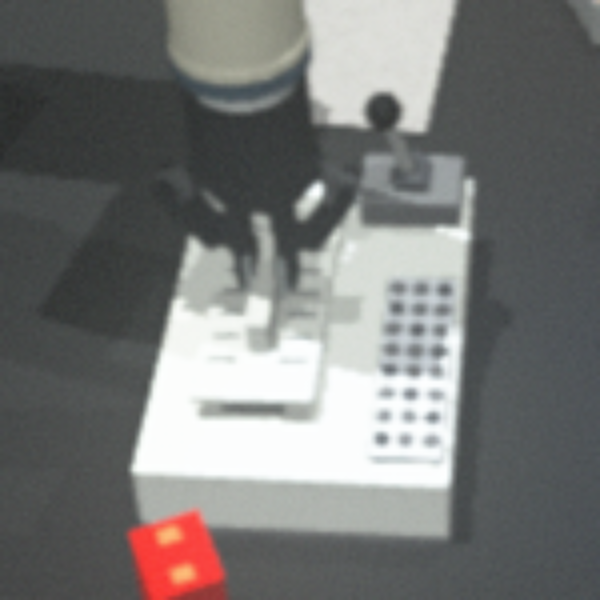

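View pics/t10z.png

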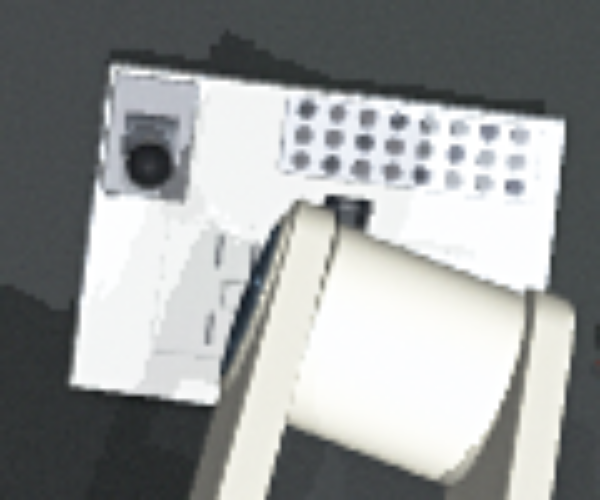

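Call:
{"api": "arm_command", "payload": {
  "moves": [
    [[0,-0.15,0.4],0],
    [[0,0,0.3],0],
    [[0,0,0.3],0],
    [[0,0,0],0]
  ]
}}

```text
t: 18.63
ee_pos: [488.2, -182.4, 81.9]
orientation: [0.014, 0.744, 0.668, 0.003]
wrist_force: [0.2, 1.0, -0.6]
opening: 12.6
```

```bash
python3 - <<'E'
from meas import *
st(); plan([*H(-30,0),80],np.pi/2+HY)
E
```

```text
t 18.63 [ 488.2 -182.4   81.9] H [-28.7  -0.4] phi 1.4624 tilt [ 0.022 -0.017 -1.   ] F [ 0.2   0.96 -0.63] M [0.   0.07 0.06] open 12.6
at [ 488.2 -182.4   81.9] phi 1.462 delta [-1.3  0.6 -1.9] n 1
[[[0.04, -0.13, 0.19], np.float64(-0.001)]]
```

```bash
python3 - <<'E'
from meas import *
meas('s11',pose()[1][2]-12.5); st()
E
```

```text
plate ((488.578857421875, -200.44973754882812), (154.64610290527344, 76.4423599243164), 83.62062072753906) slopes [ 3.02000e-02 -2.44000e-02  7.06626e+01] 813
H(side) -28.4 -17.2
t 18.68 [ 488.2 -182.3   81.9] H [-28.7  -0.4] phi 1.4624 tilt [ 0.022 -0.017 -1.   ] F [ 1.46  0.07 -1.89] M [ 0.02 -0.09  0.01] open 12.7
```

View pics/s11z.png

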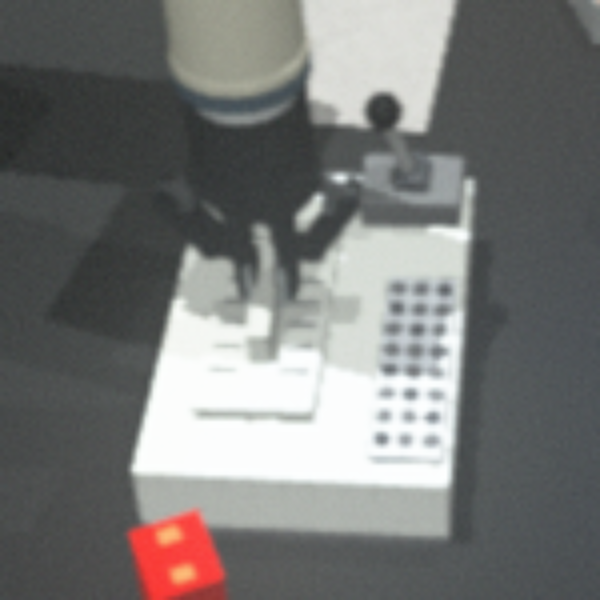

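Call:
{"api": "arm_command", "payload": {
  "moves": [
    [[0,-0.1,0.3],0],
    [[0,0,0.3],0],
    [[0,0,0.3],0],
    [[0,0,0],0]
  ]
}}

```text
t: 19.02
ee_pos: [488.5, -182.8, 77.7]
orientation: [0.015, 0.744, 0.668, 0.003]
wrist_force: [-1.6, 0.3, -0.1]
opening: 13.0
```

```bash
python3 - <<'E'
from meas import *
meas('s12',65.5); st()
E
```

```text
plate ((489.8678894042969, -197.23385620117188), (190.3011474609375, 118.77266693115234), 89.57960510253906) slopes [-1.75000e-02  1.90000e-03  6.45352e+01] 791
H(side) -27.5 -13.9
t 19.07 [ 488.9 -183.    77.6] H [-28.  -1.] phi 1.4622 tilt [ 0.025 -0.018 -1.   ] F [-2.07 -0.08  1.59] M [0.21 0.43 0.02] open 13.0
```

Call:
{"api": "arm_command", "payload": {
  "moves": [
    [[0,0,0],0],
    [[0,0,0],0],
    [[0,0,0],0],
    [[0,0,0],0],
    [[0,0,0],0],
    [[0,0,0],0]
  ],
  "gripper": 1
}}

```text
t: 19.57
ee_pos: [488.4, -183.0, 76.6]
orientation: [0.015, 0.744, 0.668, 0.003]
wrist_force: [-0.1, -0.9, -0.0]
opening: 83.5
```

```bash
python3 - <<'E'
from meas import *
st(); meas('s13',65.5)
E
```

```text
t 19.57 [ 488.4 -183.    76.6] H [-28.5  -1.1] phi 1.4622 tilt [ 0.024 -0.018 -1.   ] F [-0.05 -0.88 -0.  ] M [-0.05  0.04  0.04] open 83.5
plate ((489.7826843261719, -202.68597412109375), (180.5094451904297, 118.74654388427734), 89.61115264892578) slopes [-8.70000e-03  1.83000e-02  6.38077e+01] 1196
H(side) -27.0 -19.3
```

View pics/s13z.png

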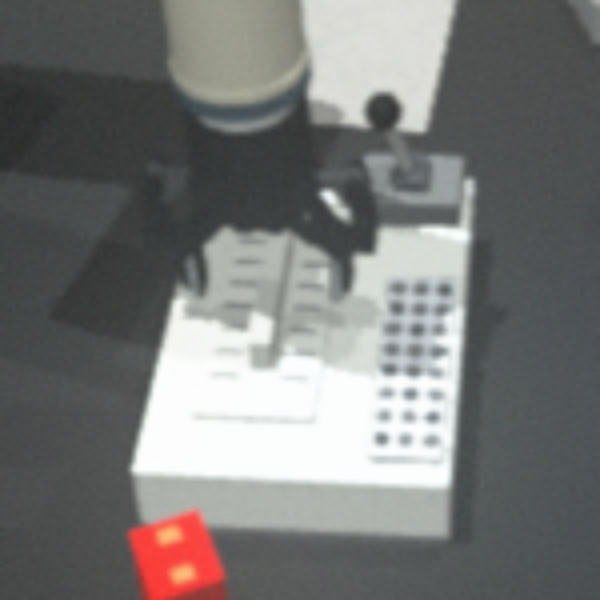

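Call:
{"api": "arm_command", "payload": {
  "moves": [
    [[0,0,-3],0],
    [[0,0,-4],0],
    [[0,0,-4],0],
    [[-4,0,-1],0],
    [[-4,0,0],0],
    [[-4,0,0],0],
    [[-4,0,0],0],
    [[0,0,0],0],
    [[0,0,0],0]
  ],
  "gripper": -1
}}

```text
t: 20.37
ee_pos: [467.7, -345.6, 204.7]
orientation: [0.015, 0.742, 0.67, 0.002]
wrist_force: [-0.1, 0.8, 0.3]
opening: -0.2
```

```bash
python3 - <<'E'
from meas import *
st()
for v,fn in [('top','t14'),('side','s14')]:
    c=snap(v,fn); W=pts(c); Z=W[...,2]
    hc=np.array([515.4,-185.3]) if v=='top' else np.array([518.7,-186.0])
    d=W[...,:2]-hc; cc,s=np.cos(HY),np.sin(HY); hx=cc*d[...,0]+s*d[...,1]; hy=-s*d[...,0]+cc*d[...,1]
    for nm,x0,x1,y0,y1 in [('pl -x-y',-65,-42,-88,-50),('pl +x-y',-18,5,-88,-50),('pl -x+y',-65,-42,50,88),('pl +x+y',-18,5,50,88),('pl -x0',-65,-42,-30,30),('pl +x0',-18,5,-30,30),('deck -x',-92,-72,-80,80),('deck-y',-60,0,-130,-98),('deck+y',-60,0,98,130),('ridge',-34,-26,-50,50)]:
        k=(hx>x0)&(hx<x1)&(hy>y0)&(hy<y1); print(v,nm,k.sum(),np.nanmedian(Z[k]).round(2))
    m=(abs(hx+30)<12)&(abs(hy)<65)&(Z>80)&(Z<98); r=cv2.minAreaRect(np.stack([hx[m],hy[m]],-1).astype(np.float32)); print('ridge',r)
c=load('t14'); cv2.imwrite('pics/t14z.png',cv2.resize(c['frame'][185:285,300:420],None,fx=5,fy=5)[:,:,::-1])
E
```

```text
t 20.37 [ 467.7 -345.6  204.7] H [ -31.6 -164.9] phi 1.4678 tilt [ 0.023 -0.02  -1.   ] F [-0.08  0.83  0.28] M [-0.01  0.02  0.01] open -0.2
top pl -x-y 418 565.65
top pl +x-y 100 65.02
top pl -x+y 102 65.32
top pl +x+y 102 65.6
top pl -x0 163 65.97
top pl +x0 159 65.64
top deck -x 718 65.83
top deck-y 904 572.65
top deck+y 222 60.94
top ridge 96 91.53
ridge ((-28.349733352661133, -0.0995330810546875), (108.93367004394531, 13.953357696533203), 89.99456024169922)
side pl -x-y 145 66.38
side pl +x-y 103 65.46
side pl -x+y 5 66.08
side pl +x+y 64 65.08
side pl -x0 24 64.94
side pl +x0 142 65.06
side deck -x 280 583.56
side deck-y 881 584.62
side deck+y 142 60.28
side ridge 24 90.66
ridge ((-27.13544464111328, -0.40808868408203125), (114.08616638183594, 13.741744041442871), 89.10005187988281)
```

View pics/t14z.png

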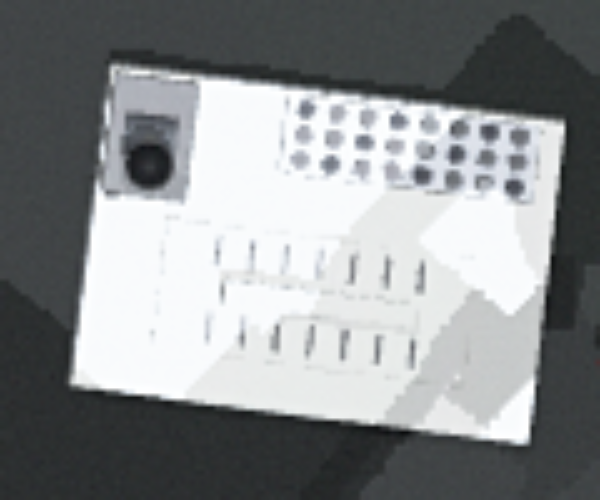

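```bash
python3 - <<'E'
from h import *
plan([*H(-28.5,-40),115],np.pi/2+HY)
E
```

```text
at [ 467.9 -344.3  204.6] phi 1.47 delta [ 16.2 122.5 -89.6] n 5
[[[2.47, 0.08, 1.79], np.float64(0.001)], [[2.47, 0.07, 1.79], np.float64(0.001)], [[2.47, 0.07, 1.79], np.float64(0.001)], [[2.47, 0.07, 1.79], np.float64(0.001)], [[2.47, 0.06, 1.79], np.float64(0.001)]]
```

Call:
{"api": "arm_command", "payload": {
  "moves": [
    [[3,0.1,0.5],0],
    [[3,0.1,1.5],0],
    [[3,0.1,2],0],
    [[2.3,0.1,2],0],
    [[0,0,1.5],0],
    [[0,0,0],0],
    [[0,0,0],0]
  ]
}}

```text
t: 21.05
ee_pos: [485.1, -221.2, 125.0]
orientation: [0.014, 0.74, 0.673, 0.002]
wrist_force: [0.3, 0.6, 0.1]
opening: -0.0
```

```bash
python3 - <<'E'
from h import *
st(); plan([*H(-28.5,-40),100],np.pi/2+HY)
E
```

```text
t 21.05 [ 485.1 -221.2  125. ] H [-27.6 -39.4] phi 1.476 tilt [ 0.022 -0.019 -1.   ] F [0.29 0.64 0.13] M [0.02 0.04 0.01] open -0.0
at [ 485.1 -221.2  125. ] phi 1.476 delta [ -0.9  -0.5 -25. ] n 1
[[[-0.06, -0.09, 2.5], np.float64(0.013)]]
```

Call:
{"api": "arm_command", "payload": {
  "moves": [
    [[0,-0.1,1.8],0],
    [[0,0,0.3],0],
    [[0,0,0.4],0],
    [[0,0,0.4],0]
  ]
}}

```text
t: 21.38
ee_pos: [486.7, -221.5, 99.0]
orientation: [0.016, 0.739, 0.673, 0.002]
wrist_force: [-5.2, 3.5, 24.2]
opening: 0.0
```

Call:
{"api": "arm_command", "payload": {
  "moves": [
    [[0,0,0.4],0]
  ]
}}

```text
t: 21.47
ee_pos: [487.0, -221.6, 98.6]
orientation: [0.016, 0.739, 0.673, 0.003]
wrist_force: [-27.2, 17.3, 96.3]
opening: -0.0
```

Call:
{"api": "arm_command", "payload": {
  "moves": [
    [[0,0,0.5],0]
  ]
}}

```text
t: 21.55
ee_pos: [487.0, -221.6, 98.6]
orientation: [0.015, 0.74, 0.673, 0.003]
wrist_force: [-27.0, 15.5, 86.0]
opening: -0.2
```

Call:
{"api": "arm_command", "payload": {
  "moves": [
    [[0,0,-1],0],
    [[0,0,-1],0],
    [[0,0,0],0]
  ]
}}

```text
t: 21.8
ee_pos: [487.7, -222.6, 124.4]
orientation: [0.018, 0.74, 0.672, 0.004]
wrist_force: [-0.1, 0.3, -1.1]
opening: -0.0
```

```bash
python3 - <<'E'
from h import *
st(); plan([*H(-28.5,40),120],np.pi/2+HY)
E
```

```text
t 21.8 [ 487.7 -222.6  124.4] H [-24.9 -40.5] phi 1.4744 tilt [ 0.029 -0.021 -0.999] F [-0.15  0.32 -1.06] M [0.   0.06 0.03] open -0.0
at [ 487.7 -222.6  124.4] phi 1.474 delta [ 5.  80.4 -4.4] n 3
[[[2.68, -0.09, 0.15], np.float64(0.004)], [[2.68, -0.1, 0.15], np.float64(0.004)], [[2.68, -0.11, 0.15], np.float64(0.004)]]
```

Call:
{"api": "arm_command", "payload": {
  "moves": [
    [[2.7,-0.1,0],0],
    [[2.7,-0.1,0],0],
    [[2.5,-0.2,0],0],
    [[0,0,1.2],0],
    [[0,0,0],0],
    [[0,0,0],0]
  ]
}}

```text
t: 22.3
ee_pos: [494.4, -143.7, 112.1]
orientation: [0.021, 0.741, 0.671, 0.005]
wrist_force: [0.3, -0.7, -0.2]
opening: -0.4
```

```bash
python3 - <<'E'
from h import *
st()
E
```

```text
t 22.3 [ 494.4 -143.7  112.1] H [-26.7  38.7] phi 1.4703 tilt [ 0.036 -0.024 -0.999] F [ 0.28 -0.73 -0.16] M [ 0.03  0.03 -0.01] open -0.4
```

Call:
{"api": "arm_command", "payload": {
  "moves": [
    [[0,-0.2,1],0],
    [[0,0,0],0]
  ]
}}

```text
t: 22.47
ee_pos: [492.9, -144.6, 101.6]
orientation: [0.021, 0.742, 0.67, 0.005]
wrist_force: [-0.1, 0.4, 0.2]
opening: -0.2
```

Call:
{"api": "arm_command", "payload": {
  "moves": [
    [[0,0,0.15],0]
  ]
}}

```text
t: 22.55
ee_pos: [493.2, -145.2, 100.0]
orientation: [0.021, 0.742, 0.67, 0.005]
wrist_force: [0.5, -0.5, 0.9]
opening: 0.3
```

Call:
{"api": "arm_command", "payload": {
  "moves": [
    [[0,0,0.15],0]
  ]
}}

```text
t: 22.63
ee_pos: [493.0, -145.4, 98.9]
orientation: [0.021, 0.742, 0.67, 0.005]
wrist_force: [-10.4, 8.7, 37.7]
opening: -0.2
```

Call:
{"api": "arm_command", "payload": {
  "moves": [
    [[0,0,-1],0],
    [[0,0,-3],0],
    [[0,0,-3],0],
    [[0,0,-1],0],
    [[0,0,0],0]
  ]
}}

```text
t: 23.05
ee_pos: [489.1, -145.2, 181.6]
orientation: [0.019, 0.743, 0.668, 0.005]
wrist_force: [0.6, 0.4, -0.5]
opening: 0.3
```

```bash
python3 - <<'E'
from h import *
st(); plan([*H(-15,108),175],np.pi/2+HY)
c=snap('top','t15'); W=pts(c); m=(abs(W[...,0]-565)<60)&(abs(W[...,1]+81)<30)&(abs(W[...,2]-148)<14); p=W[m]; print(m.sum(),p.mean(0),p.max(0),toH(p.mean(0)))
E
```

```text
t 23.05 [ 489.1 -145.2  181.6] H [-31.8  36.6] phi 1.4644 tilt [ 0.033 -0.023 -0.999] F [ 0.57  0.39 -0.52] M [-0.02  0.01 -0.  ] open 0.3
at [ 489.1 -145.2  181.6] phi 1.464 delta [24.4 69.2 -6.6] n 2
[[[3.57, 0.85, 0.33], np.float64(0.001)], [[3.57, 0.84, 0.33], np.float64(0.001)]]
69 [563.20379411 -81.18918789 153.30415179] [573.99765419 -69.14226238 160.98823433] [ 34.99774456 108.19036322]
```

Call:
{"api": "arm_command", "payload": {
  "moves": [
    [[3.6,0.8,0.3],0],
    [[3.4,0.8,0.3],0],
    [[0,0,1.5],0],
    [[0,0,1.5],0],
    [[0,0,0],0],
    [[0,0,0],0]
  ]
}}

```text
t: 23.6
ee_pos: [513.7, -77.3, 139.4]
orientation: [0.019, 0.745, 0.667, 0.004]
wrist_force: [0.1, -0.8, -0.1]
opening: 0.1
```

```bash
python3 - <<'E'
from h import *
st(); plan([*H(5,108),145],np.pi/2+HY)
c=snap('side','s16'); cv2.imwrite('pics/s16z.png',cv2.resize(c['frame'][150:300,200:350],None,fx=4,fy=4)[:,:,::-1])
E
```

```text
t 23.6 [513.7 -77.3 139.4] H [-14.6 106.8] phi 1.4602 tilt [ 0.032 -0.023 -0.999] F [ 0.06 -0.82 -0.07] M [0.01 0.01 0.01] open 0.1
at [513.7 -77.3 139.4] phi 1.46 delta [19.6 -0.9  5.6] n 1
[[[0.13, 1.96, -0.56], np.float64(-0.003)]]
```

View pics/s16z.png

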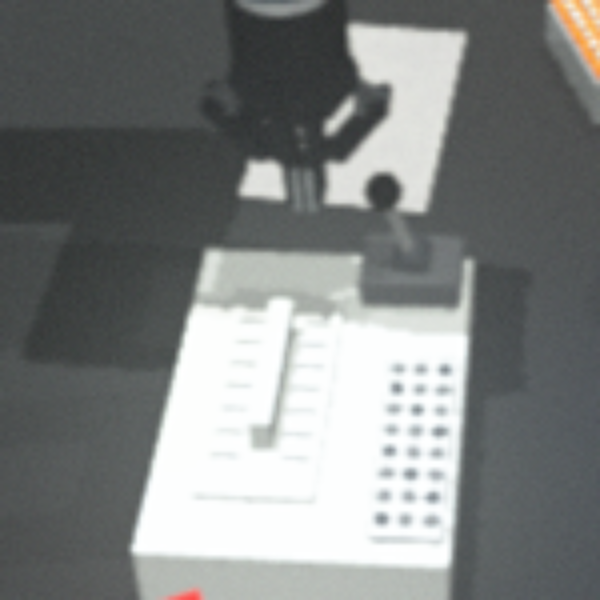

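Call:
{"api": "arm_command", "payload": {
  "moves": [
    [[0.1,1.5,0],0],
    [[0,1,0],0],
    [[0,0.8,0],0],
    [[0,0.8,0],0],
    [[0,0.8,0],0],
    [[0,0,0],0]
  ]
}}

```text
t: 24.15
ee_pos: [563.9, -84.2, 142.2]
orientation: [0.018, 0.746, 0.666, 0.003]
wrist_force: [0.7, 0.3, -0.6]
opening: -0.1
```

```bash
python3 - <<'E'
from h import *
st()
E
```

```text
t 24.15 [563.9 -84.2 142.2] H [ 36.  105.3] phi 1.457 tilt [ 0.029 -0.023 -0.999] F [ 0.68  0.3  -0.58] M [-0.01  0.02 -0.04] open -0.1
```

Call:
{"api": "arm_command", "payload": {
  "moves": [
    [[0.2,0.8,0],0],
    [[0,0.5,0],0],
    [[0,0.2,0],0],
    [[0,0,0],0]
  ]
}}

```text
t: 24.48
ee_pos: [580.1, -84.1, 142.5]
orientation: [0.018, 0.746, 0.666, 0.003]
wrist_force: [-1.3, -0.2, 0.8]
opening: 0.0
```

```bash
python3 - <<'E'
from h import *
st()
c=snap('top','t17'); cv2.imwrite('pics/t17z.png',cv2.resize(c['frame'][175:285,290:420],None,fx=5,fy=5)[:,:,::-1])
c=snap('side','s17'); cv2.imwrite('pics/s17z.png',cv2.resize(c['frame'][150:300,200:350],None,fx=4,fy=4)[:,:,::-1])
E
```

```text
t 24.48 [580.1 -84.1 142.5] H [ 52.1 107.1] phi 1.4566 tilt [ 0.028 -0.023 -0.999] F [-1.3  -0.2   0.79] M [0.   0.16 0.01] open 0.0
```

View pics/s17z.png

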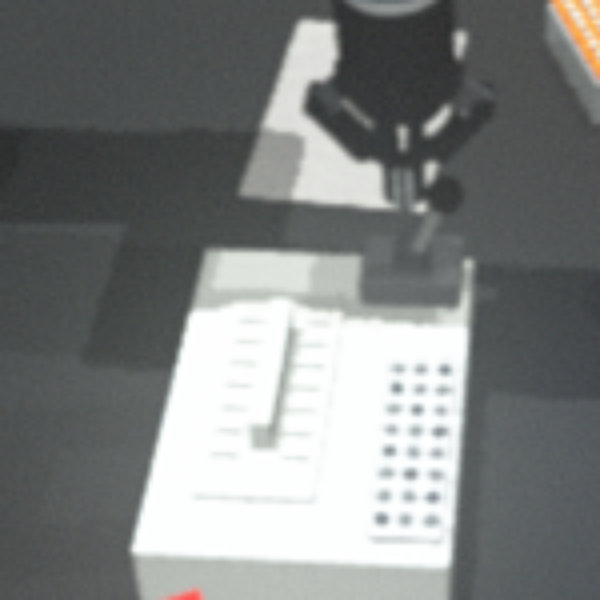

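Ball (445,190 in the zoom) is past centre and following. A few more small steps to the stop.

Call:
{"api": "arm_command", "payload": {
  "moves": [
    [[0,0.3,0],0]
  ]
}}

```text
t: 24.67
ee_pos: [582.1, -84.3, 142.5]
orientation: [0.018, 0.746, 0.666, 0.002]
wrist_force: [-0.5, -0.7, -0.6]
opening: 0.1
```

Call:
{"api": "arm_command", "payload": {
  "moves": [
    [[0,0.2,0],0]
  ]
}}

```text
t: 24.75
ee_pos: [584.0, -84.5, 142.5]
orientation: [0.018, 0.746, 0.666, 0.002]
wrist_force: [-0.2, 0.5, 0.2]
opening: 0.1
```

Call:
{"api": "arm_command", "payload": {
  "moves": [
    [[0,0.2,0],0]
  ]
}}

```text
t: 24.83
ee_pos: [585.9, -84.7, 142.5]
orientation: [0.018, 0.746, 0.666, 0.002]
wrist_force: [-1.2, 0.5, -0.9]
opening: -0.2
```

Call:
{"api": "arm_command", "payload": {
  "moves": [
    [[0,0.2,0],0]
  ]
}}

```text
t: 24.92
ee_pos: [587.9, -84.9, 142.5]
orientation: [0.017, 0.746, 0.666, 0.002]
wrist_force: [-0.8, -0.7, -0.2]
opening: 0.2
```

Call:
{"api": "arm_command", "payload": {
  "moves": [
    [[0,0.15,0],0]
  ]
}}

```text
t: 25.0
ee_pos: [589.6, -85.1, 142.6]
orientation: [0.017, 0.746, 0.666, 0.002]
wrist_force: [-0.7, -0.1, 0.9]
opening: -0.0
```

Call:
{"api": "arm_command", "payload": {
  "moves": [
    [[0,0.15,0],0]
  ]
}}

```text
t: 25.08
ee_pos: [590.5, -85.2, 142.4]
orientation: [0.017, 0.746, 0.666, 0.002]
wrist_force: [-7.2, 0.7, 2.5]
opening: -0.1
```

Call:
{"api": "arm_command", "payload": {
  "moves": [
    [[0,0.15,0],0]
  ]
}}

```text
t: 25.17
ee_pos: [590.6, -85.2, 142.3]
orientation: [0.016, 0.746, 0.666, 0.001]
wrist_force: [-9.1, 0.9, 7.7]
opening: -0.1
```

```bash
python3 - <<'E'
from h import *
st()
E
```

```text
t 25.17 [590.6 -85.2 142.3] H [ 62.7 107.2] phi 1.4567 tilt [ 0.021 -0.022 -1.   ] F [-9.09  0.91  7.69] M [ 0.23  1.45 -0.01] open -0.1
```

Call:
{"api": "arm_command", "payload": {
  "moves": [
    [[0,-2,0],0],
    [[0,-3,0],0],
    [[0,-2,-2],0],
    [[0,-2,-4],0],
    [[-4,-2,-4],0],
    [[-4,-2,0],0],
    [[-4,-2,0],0],
    [[-4,-2,0],0],
    [[-4,-2,0],0],
    [[-4,0,0],0]
  ]
}}

```text
t: 26.0
ee_pos: [385.8, -281.4, 234.5]
orientation: [0.02, 0.742, 0.67, 0.003]
wrist_force: [1.2, -0.2, 0.4]
opening: 0.1
```

Call:
{"api": "arm_command", "payload": {
  "moves": [
    [[-4,0,0],0],
    [[-4,0,0],0],
    [[0,0,0],0],
    [[0,0,0],0]
  ]
}}

```text
t: 26.33
ee_pos: [375.3, -373.2, 239.3]
orientation: [0.025, 0.744, 0.667, 0.003]
wrist_force: [0.2, 1.5, -0.9]
opening: 0.1
```

```bash
python3 - <<'E'
from h import *
st()
for v,fn in [('top','t18'),('side','s18')]:
    c=snap(v,fn); W=pts(c); Z=W[...,2]
    hc=np.array([515.4,-185.3]) if v=='top' else np.array([518.7,-186.0])
    d=W[...,:2]-hc; cc,s=np.cos(HY),np.sin(HY); hx=cc*d[...,0]+s*d[...,1]; hy=-s*d[...,0]+cc*d[...,1]
    for nm,x0,x1,y0,y1 in [('-x-y',-65,-42,-88,-50),('+x-y',-18,5,-88,-50),('-x+y',-65,-42,50,88),('+x+y',-18,5,50,88),('deck+y',-60,0,98,130)]:
        k=(hx>x0)&(hx<x1)&(hy>y0)&(hy<y1); print(v,nm,k.sum(),np.nanmedian(Z[k]).round(2))
    m=(hx>0)&(hx<110)&(abs(hy-108)<25)&(abs(Z-145)<18); print('ball',m.sum(),hx[m].mean(),hy[m].mean(),Z[m].max())
    m=(abs(hx+30)<12)&(abs(hy)<65)&(Z>80)&(Z<98); print('ridge',hx[m].mean(),hy[m].mean(),Z[m].mean())
    y,x=(175,290) if v=='top' else (150,200)
    cv2.imwrite('pics/'+fn+'z.png',cv2.resize(c['frame'][y:y+150,x:x+160],None,fx=3.8,fy=3.8)[:,:,::-1])
E
```

```text
t 26.33 [ 375.3 -373.2  239.3] H [-120.5 -202.3] phi 1.4611 tilt [ 0.038 -0.034 -0.999] F [ 0.25  1.49 -0.86] M [ 0.06  0.02 -0.04] open 0.1
top -x-y 103 65.83
top +x-y 99 65.3
top -x+y 103 65.78
top +x+y 101 65.67
top deck+y 222 60.79
ball 69 85.50929769523637 108.30453808180532 156.19272129078968
ridge -28.333019417592674 0.20366131216592534 91.80738801485725
side -x-y 105 65.23
side +x-y 106 65.44
side -x+y 85 65.43
side +x+y 80 64.7
side deck+y 159 60.41
ball 75 86.23591863733189 101.9963641599096 154.1244916198932
ridge -27.340831572153803 -5.334449632238929 90.17949322332525
```

View pics/t18z.png

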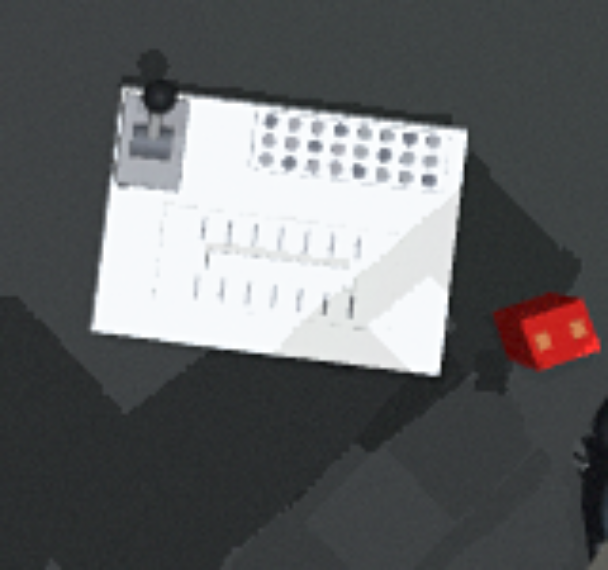

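View pics/s18.png

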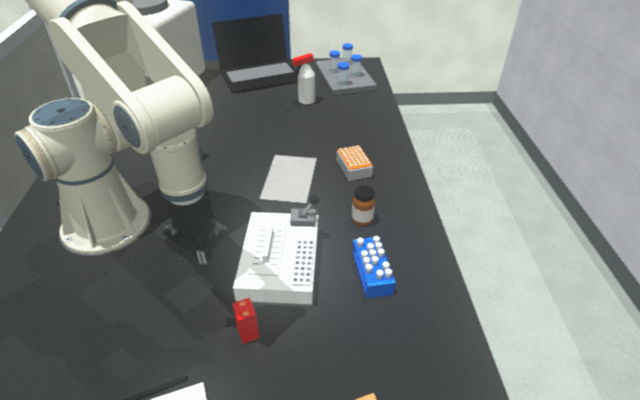

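Cover flush at all four corners (plate top about 65), ball at heater x ≈ 86 (fully on), arm clear, bystanders in place.

```bash
python3 -c "
from plant import bot
print(bot.close_job())"
```

```text
the job is handed in; nothing more can be done
None
```

The heater is ready on battery power and the job is handed in at about 26.5 s of the 64 s allowed. No verdict came back.

1. **Battery:** I pushed it over with the closed fingers. It lay flat along the ribs before the cover went on: top at about z 56 over its whole length, centre near heater y +4.5.
2. **Cover:** I set it over the bay and pressed it home. All four corners of the plate's upper face read about 65 mm, so the rim is on the deck. The ridge centre is near x -28.3, y 0 against a home of x -30, y 0. That is 1.7 mm off to the side, close to the tab slot's 2 mm clearance.
3. **Lever:** I pushed it until it met its stop at about 9 N. The ball then measured at heater x 86, which is fully on.
4. **Surroundings:** The rack, jar, tip box and red look-alike stand where they were in the last side view, and the arm was clear of everything.

- **Press force:** When I pressed the ridge's -y end again as a check, the wrist force peaked at about 100 N. That is under the 120 N limit but far more than was needed. The +y end took about 39 N. Both presses met a firm stop and the cover stayed flush.
- **Tabs:** I inferred that both snapped under the ledges from the plate height and those firm stops. I could not see them directly.
- **Cameras:** The side camera disagreed with the top camera by about 3 mm in x. I allowed for this when placing the cover. Its y readings in the last check were about 5 to 6 mm off the top camera's, in a rough reference frame, so I went by the top camera.

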